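Sort the solder-paste jars by weight and lock the good ones away

ROBOT

A 7-joint arm with a two-finger parallel gripper is mounted at the origin on the work surface. World frame = base frame: x ahead of the robot, y to its left, z up, the work surface at z = 0. Lengths are in m, angles in rad, forces in N, time in s.
With the tool pointing down it reaches from about 0.425 to 0.925 m from the base axis. Payload 6.8 kg.
Tool frame: the origin (TCP) lies midway between the tips of the shut fingers; the grasp point (between the pads) lies 19 mm behind it (bot.grasp_offset is the distance from the TCP to the grasp point, in m); z points along the fingers, x is the direction in which the jaws open and shut, and the axes are right-handed (so a half turn about z gives the same grasp; the last joint's range is limited). The gripper opens to 85 mm and grips with 20 to 120 N. Pads are 22 mm wide; open, the fingers measure 114 mm over their backs; the gripper's body (76 mm by 85 mm) begins 54 mm behind the grasp point. The pads swing forward as they close: fully open they stand 13 mm farther back than shut.
Start: joints at [-1.399, 0.477, 0.022, 1.555, -0.011, 1.109, -0.083], TCP at [0.186, 0.649, 0.231] pointing down, gripper open.
Joint ranges: [-2.96, 2.96], [-0.34, 2.1], [-1.41, 1.46], [0.24, 2.44], [-1.37, 4.51], [0.17, 1.92], [-2.96, 2.96]. Speed limits (rad/s): [2.39, 2.39, 3.14, 3.14, 3.14, 3.14, 3.14].

INTERFACE

Orientations are given as a unit quaternion [w, x, y, z].
In Python, from station import bot, imaging gives the robot as it stands. The module is installed in compiled form; this text tells all that it offers.
- The arm moves only by the tool apply_moves, never from a script. Its argument "increments" is a list of rows, each a list of 7 numbers: the shift along the tool's x, y, z in mm, then the turn, a rotation vector about the tool's x, y, z in degrees, then the closure, from -1 (fully open) to 1 (shut). In form: [[dx, dy, dz, rx, ry, rz, grip], ...]. A call has exactly 8 rows; each row shifts and turns the pose as measured when the row begins, along the tool's axes as they then stand; what a row does not reach is not made up. A row lasts 1/8 s, in which the tool goes at most 62.5 mm and 10.7 degrees, less where a joint would pass 70% of its speed; a pose out of reach is approached as far as the arm can. A call with a gripper value outside its range is refused whole. The fingers move at their own pace and stop on an object; "grip_force" is the grip in N (left out, the last holds). Time passes only in rows, so rows that do not move let the fingers close, or fill a call up. It gives the time, the measured TCP pose, the force and the opening at its end, in the units of the state.
- bot.get_obs(): the state, without advancing time (a new reading comes with each control period).
- imaging.read_camera(name): name is "scene" or "top" or "wrist"; returns the picture (384x512x3 uint8, red, green, blue); there is no depth.
- imaging.get_calibration(name): a dict with "K" (3x3 intrinsics, pixels), "extrinsics" (4x4, takes a point from camera to world coordinates). Camera axes: x right, y down, z forward; pixel columns grow to the right and rows downward; lengths in m; the calibration is good to about 2 mm. A picture is of the moment at which its call begins: read the wrist's pose just before it. get_calibration takes no time and is no camera call; for the wrist camera it gives the pose at the moment of the call.
- bot.hand_in(): hands the job in, once; it reports no verdict.
The state is a dict: "t": time; "q": joint angles; "joint_vel": joint speeds; "joint_torque": joint torques, N m; "eef_pos": TCP position; "tool_rot": TCP orientation; "contact_force": force on the tool from outside, world axes, zero at the start; "torque": the same for the moment, N m; "gripper_width": opening from 0.0 (shut) to 1.0 (fully open).
Only numpy, scipy, OpenCV 4.12 (cv2) and the standard library are available. Lean on these libraries where they do the work, as an engineer would, in place of code of your own. Each camera call takes 0.05 s, during which the arm holds its last target.

TASK

The three closed solder-paste jars on the red mat look alike: lift each one just clear to feel whether it is full (heavy) or empty (light), stand the full ones upright in the open drawer of the grey lock box, and put the empty ones in the black waste bin. When all three are sorted push the drawer fully shut and lock it: turn the orange key a quarter turn clockwise to its stop and back again to where it started, the only position where it comes out. Draw the key out, lay it in the round steel dish, and do not disturb the other things on the bench.

Things in the scene. Friction and masses are not known exactly. Their poses are not given: they have to be found in the camera images.
- jar_1: closed jar of solder paste, white with a dark green lid: a plain upright cylinder 52 mm in diameter and 60 mm high (lid: top 15 mm, same diameter), standing on the red mat (2 mm thick). Origin at the centre of its underside, z up. All three jars look the same; each may be full (about 300 g, 255 to 345 g) or empty (about 45 g, 36 to 60 g), which only lifting tells.
- jar_2: closed jar of solder paste, white with a dark green lid: a plain upright cylinder 52 mm in diameter and 60 mm high (lid: top 15 mm, same diameter), standing on the red mat (2 mm thick). Origin at the centre of its underside, z up. All three jars look the same; each may be full (about 300 g, 255 to 345 g) or empty (about 45 g, 36 to 60 g), which only lifting tells.
- jar_3: closed jar of solder paste, white with a dark green lid: a plain upright cylinder 52 mm in diameter and 60 mm high (lid: top 15 mm, same diameter), standing on the red mat (2 mm thick). Origin at the centre of its underside, z up. All three jars look the same; each may be full (about 300 g, 255 to 345 g) or empty (about 45 g, 36 to 60 g), which only lifting tells.
- store: grey steel lock box (fixed), 280 mm wide and deep, 160 mm high. Origin at the centre of its underside on the bench, z up; its front faces its own -x. The drawer is at the bottom; above it the fascia slopes back at 35 degrees from level, from 98 mm height at the front edge (x = -140 mm) to 160 mm (x = -51 mm); the lock is in this slope, right of the middle. A parts box stands fixed on the flat top.
- drawer (a joint): the drawer of the lock box, m: 0 shut, grows as it comes out towards the store's -x, to 0.20. It starts open by 165 to 195 mm. It slides with 3 to 6 N and stays where it is left; shut hard, it rebounds a little.
- drawer_floor (a point): point on the drawer's inner floor, 12 mm above the bench, on the middle line, 78 mm behind the inner face of the front; moves with the drawer, axes as the store's (x inwards, y across). Floor: 250 mm wide, from 78 mm before to 167 mm behind this point; side walls to 70 mm above the bench. Jars stand well 60 mm to either side of this point and fit under the hood when it shuts.
- drawer_strike (a point): strike bar for the bolt inside the drawer, moving with it: 40 mm wide, below the lock (y = -70 mm in the store's frame), 75 to 83 mm above the bench, held by brackets from the front and ending 36 mm behind it. Point at its centre. Keep jars out from under it.
- drawer_front (a point): centre of the outer face of the drawer's blue front, which is 268 mm wide, 8 to 88 mm above the bench, and faces the store's -x; this point is 48 mm above the bench. A steel finger lip 250 mm wide runs across it and stands 18 mm proud, 60 to 75 mm above the bench. Push towards the store's +x, left of the middle line (store's +y) to stay clear of the key.
- bolt (a joint): the lock's bolt inside the box, m: 0 drawn, about 0.0085 thrown down behind the drawer's strike bar. A quarter turn of the key clockwise throws it, and it stays thrown when the key is turned back.
- plug (a joint): the turning plug of the lock, rad: 0 where the key goes in and comes out, grows clockwise as one faces the lock, stop at 1.58. Friction only (about 0.05 N m with the bolt), no spring: it stays where it is left. Counter-clockwise from 0 would draw the bolt again.
- lock (a point): centre of the lock in the sloping fascia, at x = -112 mm, y = -70 mm, z = 117.5 mm in the store's frame. The lock's axis is normal to the slope: outwards it is tilted 35 degrees from vertical towards the store's -x (the axes of this reading are the store's). A steel rosette 29 mm in diameter stands 3 mm proud around the keyhole.
- key: tubular key, in the lock at the start. Origin on its axis where its shoulder rests on the rosette (3 mm outside the fascia); z along the axis outwards, x up the slope at the start, y across. Below the origin a 10 mm barrel 19 mm long with a lug towards +x, 11 to 15 mm deep, which lets it out only within 7 degrees of its starting angle, straight along its axis. 5 degrees of play. 30 g.
- key_bow (a point): where to grip the key, on its axis, 27 mm along the key's z from its origin. The orange flat bow is 24 mm wide (key's x), 9 mm thick (key's y) and spans 4 to 40 mm along the key's z; a shoulder 15 mm in diameter lies below it, from 0 to 4 mm. Axes as the key's.
- key_mid (a point): middle of the key's length, on its axis, 10 mm along its z from its origin (the key is 59 mm long over all).
- bin: black square waste bin with a yellow patch on each side (fixed), 130 mm by 130 mm outside, 85 mm high, walls and floor 4 mm. Origin at the centre of its underside. It and the dish swap places between starts.
- dish: round steel parts dish (fixed), 128 mm across the rim, 22 mm high, floor 4 mm above the bench and 90 mm across. Origin at the centre of its underside.
- flux: bystander: white dropper bottle with a red nozzle, 34 mm in diameter, 84 mm high, on the mat among the jars. Origin at the centre of its underside.
- pcb: bystander: small green circuit board 62 by 42 mm, 12 mm high, lying on the mat between the jars. Origin at the centre of its underside.
- spool: bystander: spool of solder standing on its flange, 62 mm in diameter, 44 mm high. Origin at the centre of its underside.
- screwdriver: bystander: yellow screwdriver 160 mm long lying on the bench.
- tip_cleaner: bystander: black pot of brass wool, 72 mm in diameter, 48 mm high.
- cleaner: bystander: clear bottle with a blue cap, 48 mm in diameter, 120 mm high.
Mind the look-alikes: they are no part of the job. What is shaped like the jar_3 but purple is not meant.

How it is judged:
On the way, in this order (a step that is already met when the one before it is completed fails the run):
1. all three jars are sorted and let go: full ones upright on the drawer's floor, empty ones in the bin (((x of jar_1 in the frame of drawer_floor between -0.057 and 0.146 m and y of jar_1 in the frame of drawer_floor between -0.104 and 0.104 m and z of jar_1 in the frame of drawer_floor between -0.006 and 0.008 m and angle between jar_1's own z axis and vertical below 0.15 rad and contact force between jar_1 and drawer above 1.5 N) or (x of jar_1 in the frame of bin between -0.062 and 0.062 m and y of jar_1 in the frame of bin between -0.062 and 0.062 m and z of jar_1 in the frame of bin between 0 and 0.06 m and contact force between jar_1 and bin between 0.1 and 1.2 N)) and ((x of jar_2 in the frame of drawer_floor between -0.057 and 0.146 m and y of jar_2 in the frame of drawer_floor between -0.104 and 0.104 m and z of jar_2 in the frame of drawer_floor between -0.006 and 0.008 m and angle between jar_2's own z axis and vertical below 0.15 rad and contact force between jar_2 and drawer above 1.5 N) or (x of jar_2 in the frame of bin between -0.062 and 0.062 m and y of jar_2 in the frame of bin between -0.062 and 0.062 m and z of jar_2 in the frame of bin between 0 and 0.06 m and contact force between jar_2 and bin between 0.1 and 1.2 N)) and ((x of jar_3 in the frame of drawer_floor between -0.057 and 0.146 m and y of jar_3 in the frame of drawer_floor between -0.104 and 0.104 m and z of jar_3 in the frame of drawer_floor between -0.006 and 0.008 m and angle between jar_3's own z axis and vertical below 0.15 rad and contact force between jar_3 and drawer above 1.5 N) or (x of jar_3 in the frame of bin between -0.062 and 0.062 m and y of jar_3 in the frame of bin between -0.062 and 0.062 m and z of jar_3 in the frame of bin between 0 and 0.06 m and contact force between jar_3 and bin between 0.1 and 1.2 N)) and contact force between each of jar_1, jar_2, jar_3 and the fingers below 0.05 N), for 0.2 s.
2. the drawer is pushed shut (within 5 mm) (value of joint drawer below 0.005 m), for 0.2 s.
3. the key has thrown the bolt (6.5 mm or more) with the drawer shut (value of joint drawer below 0.005 m and value of joint bolt above 0.0065 m), for 0.1 s.
4. the key is out of the lock (distance between key and lock above 0.045 m), for 0.1 s.
At the end, for the whole second after the job is handed in: Full jars stand upright (within 0.15 rad) on the drawer's floor, empty ones are in the bin; the drawer is shut within 5 mm, its bolt thrown 6.5 mm or more; the key lies still in the dish, tilted over 0.7 rad, its middle under 25 mm height and within 55 mm of the dish's centre (all of step 3 and ((x of jar_1 in the frame of drawer_floor between -0.057 and 0.146 m and y of jar_1 in the frame of drawer_floor between -0.104 and 0.104 m and z of jar_1 in the frame of drawer_floor between -0.006 and 0.008 m and angle between jar_1's own z axis and vertical below 0.15 rad and contact force between jar_1 and drawer above 1.5 N) or (x of jar_1 in the frame of bin between -0.062 and 0.062 m and y of jar_1 in the frame of bin between -0.062 and 0.062 m and z of jar_1 in the frame of bin between 0 and 0.06 m and contact force between jar_1 and bin between 0.1 and 1.2 N)) and ((x of jar_2 in the frame of drawer_floor between -0.057 and 0.146 m and y of jar_2 in the frame of drawer_floor between -0.104 and 0.104 m and z of jar_2 in the frame of drawer_floor between -0.006 and 0.008 m and angle between jar_2's own z axis and vertical below 0.15 rad and contact force between jar_2 and drawer above 1.5 N) or (x of jar_2 in the frame of bin between -0.062 and 0.062 m and y of jar_2 in the frame of bin between -0.062 and 0.062 m and z of jar_2 in the frame of bin between 0 and 0.06 m and contact force between jar_2 and bin between 0.1 and 1.2 N)) and ((x of jar_3 in the frame of drawer_floor between -0.057 and 0.146 m and y of jar_3 in the frame of drawer_floor between -0.104 and 0.104 m and z of jar_3 in the frame of drawer_floor between -0.006 and 0.008 m and angle between jar_3's own z axis and vertical below 0.15 rad and contact force between jar_3 and drawer above 1.5 N) or (x of jar_3 in the frame of bin between -0.062 and 0.062 m and y of jar_3 in the frame of bin between -0.062 and 0.062 m and z of jar_3 in the frame of bin between 0 and 0.06 m and contact force between jar_3 and bin between 0.1 and 1.2 N)) and horizontal distance between key_mid and dish below 0.055 m and height (world z) of key_mid below 0.025 m and angle between key's own z axis and vertical above 0.7 rad and linear speed of key below 0.02 m/s); the robot touches nothing.
It fails at once if a bystander among the jars (flux bottle, circuit board, spool) is moved more than 30 mm (distance of any of flux, pcb, spool from where it was at the start of the episode above 0.03 m).
It fails at once if another bystander (screwdriver, tip cleaner, bottle of cleaner) is moved more than 30 mm (distance of any of screwdriver, tip_cleaner, cleaner from where it was at the start of the episode above 0.03 m).
It also fails if it takes over 72 s, if anything falls off the work surface, if the arm or the gripper's body presses on something with over 40 N, if the wrist force passes 120 N, or if a joint passes its speed limit or range.

## Working session

There is one attempt and no reset: what is moved stays moved. The work goes in short steps, Python scripts to look and compute and a tool call to move; the robot and the scene stay as the last step left them, time stands still between calls to the robot, and variables do not carry over. Pictures are saved under pics/ and viewed, and the job is handed in when it is done.

Besides the shell and the picture viewer there is one more tool, called after "Emit:" by a JSON object that holds its "method" and its "body". apply_moves: Moves the arm, as the interface text tells. Its arguments: {"type":"object","properties":{"increments":{"type":"array","items":{"type":"array","items":{"type":"number"}}},"grip_force":{"type":"number"}},"required":["increments"]}

```bash
mkdir -p pics
python3 - <<'E'
from station import bot, imaging
import cv2, numpy as np
o=bot.get_obs(); print({k:np.round(v,3) for k,v in o.items()}, bot.grasp_offset)
for n in ["scene","top","wrist"]:
    c=imaging.get_calibration(n); print(n,np.round(c["K"],1).tolist(),np.round(c["extrinsics"],3).tolist())
    im=imaging.read_camera(n); cv2.imwrite(f"pics/{n}0.png",im[:,:,::-1])
E
```

```text
{'t': np.float64(0.0), 'q': array([-1.399,  0.478,  0.022,  1.556, -0.011,  1.109, -0.083]), 'joint_vel': array([ 0.001,  0.001,  0.   ,  0.001, -0.   ,  0.001, -0.   ]), 'joint_torque': array([-0.0000e+00, -5.9645e+01,  1.6080e+00, -2.8120e+01,  1.2000e-02,
        9.0000e-03, -0.0000e+00]), 'eef_pos': array([0.186, 0.648, 0.23 ]), 'tool_rot': array([ 0.001,  0.799,  0.602, -0.001]), 'contact_force': array([-0.349,  0.938, -0.256]), 'torque': array([-0.024, -0.013, -0.037]), 'gripper_width': np.float64(0.999)} 0.0187
scene [[369.2, 0.0, 256.7], [0.0, 369.2, 185.8], [0.0, 0.0, 1.0]] [[0.812, 0.441, -0.383, 0.808], [0.584, -0.618, 0.526, -0.512], [-0.005, -0.65, -0.76, 0.878], [0.0, 0.0, 0.0, 1.0]]
top [[450.1, 0.0, 248.7], [0.0, 450.1, 194.4], [0.0, 0.0, 1.0]] [[-0.068, -0.977, 0.203, 0.113], [-0.998, 0.068, -0.008, 0.03], [-0.006, -0.204, -0.979, 1.645], [0.0, 0.0, 0.0, 1.0]]
wrist [[292.0, 0.0, 257.3], [0.0, 292.0, 196.3], [0.0, 0.0, 1.0]] [[0.276, 0.922, 0.27, 0.117], [0.961, -0.265, -0.079, 0.668], [-0.001, 0.281, -0.96, 0.373], [0.0, 0.0, 0.0, 1.0]]
```

View pics/scene0.png

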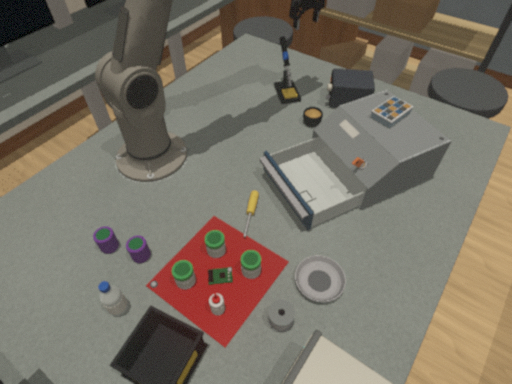

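View pics/top0.png

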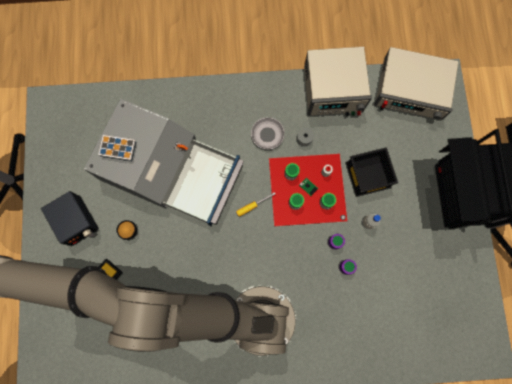

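View pics/wrist0.png

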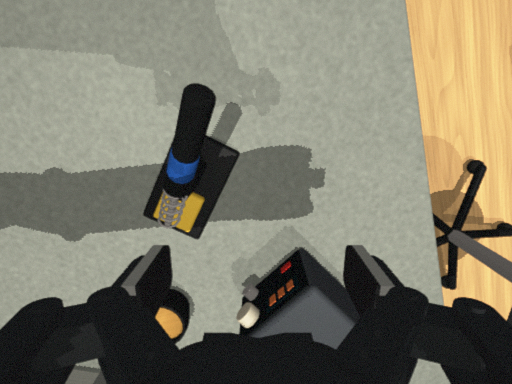

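Candidates for a jar: green lids, white body, on the red mat – scene (215,243), (251,263), (183,274). Look-alikes: purple cylinders at scene (106,240), (138,249), which are off the mat and not meant. The white/red flux bottle at (217,304) and the spool at (281,318) are bystanders. Next, close crops and measurements.

```bash
cat > h.py <<'E'
import numpy as np, cv2
from station import bot, imaging
def ray(cal,u,v):
    K=cal["K"];T=np.array(cal["extrinsics"]);d=T[:3,:3]@np.linalg.inv(K)@np.array([u,v,1.]);return T[:3,3],d
def onplane(cal,u,v,z):
    p,d=ray(cal,u,v);return p+d*(z-p[2])/d[2]
def proj(cal,P):
    T=np.array(cal["extrinsics"]);c=T[:3,:3].T@(np.array(P)-T[:3,3]);q=np.array(cal["K"])@c;return q[:2]/q[2]
def tri(r1,r2):
    A=np.zeros((3,3));b=np.zeros(3)
    for p,d in (r1,r2):
        d=d/np.linalg.norm(d);M=np.eye(3)-np.outer(d,d);A+=M;b+=M@p
    return np.linalg.solve(A,b)
def blobs(im,lo,hi,amin=20):
    hsv=cv2.cvtColor(im,cv2.COLOR_RGB2HSV);m=cv2.inRange(hsv,lo,hi)
    n,l,s,c=cv2.connectedComponentsWithStats(m)
    return [(c[i].round(1).tolist(),int(s[i,4]),s[i,:4].tolist()) for i in range(1,n) if s[i,4]>=amin]
E
python3 - <<'E'
from h import *
for n in ["top","scene"]:
    im=cv2.imread(f"pics/{n}0.png")[:,:,::-1].copy(); cal=imaging.get_calibration(n)
    print(n)
    for b in blobs(im,(55,90,40),(85,255,255)):
        print(b, onplane(cal,*b[0],0.062).round(4))
im=cv2.imread("pics/scene0.png"); cv2.imwrite("pics/sc_a.png",cv2.resize(im[200:384,80:360],None,fx=2.8,fy=2.8,interpolation=cv2.INTER_CUBIC))
cv2.imwrite("pics/sc_b.png",cv2.resize(im[80:240,250:460],None,fx=3.7,fy=3.7,interpolation=cv2.INTER_CUBIC))
im=cv2.imread("pics/top0.png"); cv2.imwrite("pics/tp_a.png",cv2.resize(im[100:260,230:410],None,fx=3.7,fy=3.7,interpolation=cv2.INTER_CUBIC))
cv2.imwrite("pics/tp_b.png",cv2.resize(im[90:240,75:255],None,fx=3.9,fy=3.9,interpolation=cv2.INTER_CUBIC))
E
```

```text
top
([291.9, 170.4], 139, [286, 164, 13, 14]) [ 0.5195 -0.146   0.062 ]
([308.2, 186.4], 97, [302, 179, 14, 15]) [ 0.4561 -0.1993  0.062 ]
([296.1, 200.4], 141, [290, 194, 13, 14]) [ 0.4079 -0.1512  0.062 ]
([327.9, 200.0], 139, [321, 194, 14, 13]) [ 0.4015 -0.2649  0.062 ]
([337.3, 240.3], 71, [333, 236, 10, 10]) [ 0.2556 -0.2828  0.062 ]
([349.1, 266.3], 72, [345, 262, 9, 10]) [ 0.163  -0.3139  0.062 ]
scene
([102.5, 233.7], 96, [97, 229, 12, 10]) [ 0.1646 -0.3165  0.062 ]
([214.2, 239.1], 250, [206, 231, 18, 17]) [ 0.4138 -0.1586  0.062 ]
([135.1, 243.2], 107, [129, 238, 13, 11]) [ 0.2563 -0.2865  0.062 ]
([250.5, 259.5], 272, [242, 251, 18, 18]) [ 0.5255 -0.1517  0.062 ]
([182.1, 270.0], 298, [173, 261, 20, 19]) [ 0.4071 -0.2718  0.062 ]
([219.1, 276.0], 119, [212, 269, 16, 14]) [ 0.4906 -0.2316  0.062 ]
```

View pics/sc_a.png

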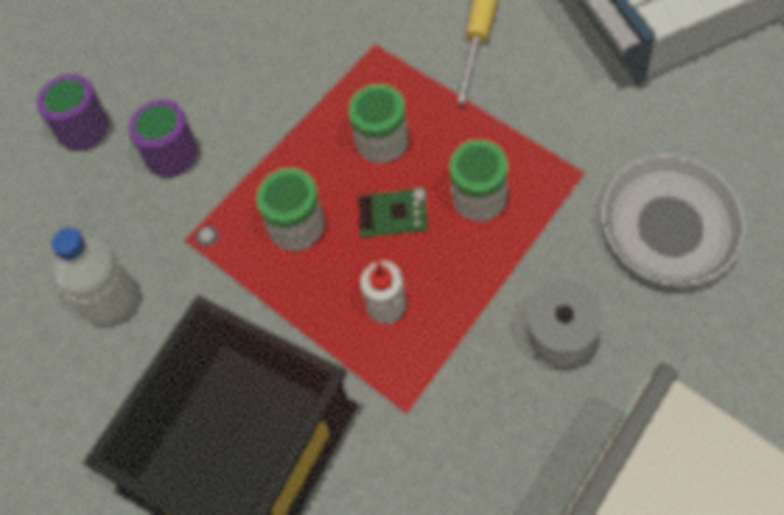

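View pics/sc_b.png

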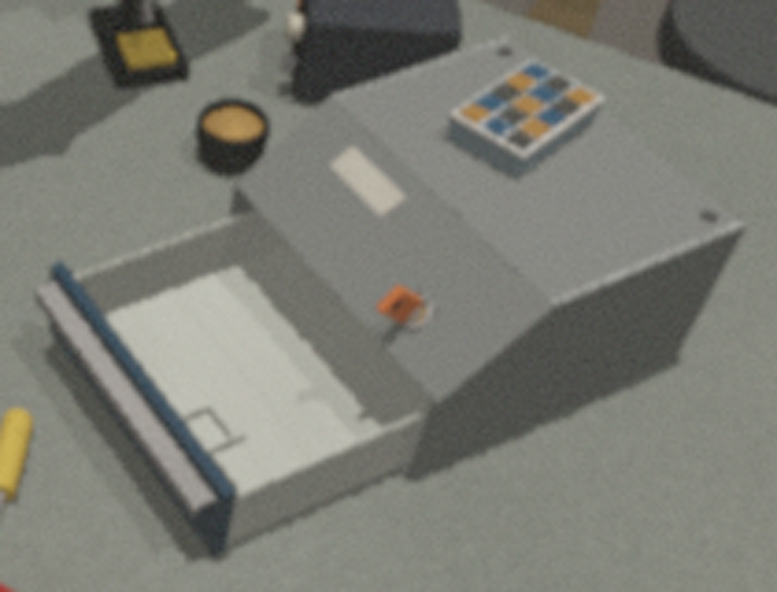

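View pics/tp_a.png

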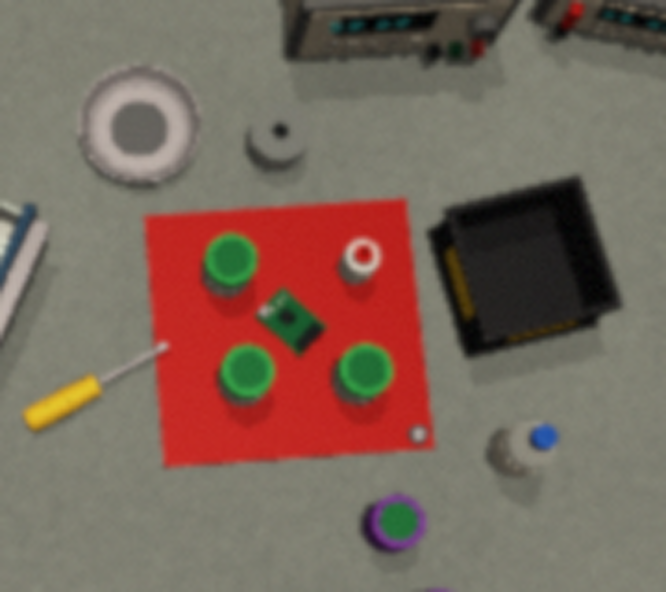

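View pics/tp_b.png

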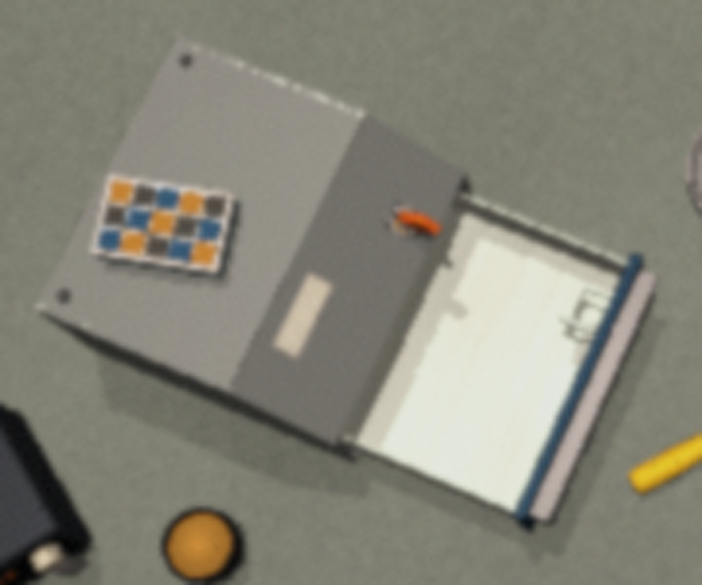

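Run:
```python
from h import *
T=imaging.get_calibration("top");S=imaging.get_calibration("scene")
t=lambda u,v:(u/3.9+75,v/3.9+90); s=lambda u,v:(u/3.7+250,v/3.7+80)
# store pts: local (x,y), z
L=[(T,t(185,40),(.14,-.14),.16),(T,t(40,308),(.14,.14),.16),(T,t(365,115),(-.051,-.14),.16),(T,t(233,385),(-.051,.14),.16),(T,t(467,185),(-.14,-.14),.098),(T,t(345,445),(-.14,.14),.098),
(S,s(742,228),(.14,-.14),.16),(S,s(552,303),(-.051,-.14),.16),(S,s(437,400),(-.14,-.14),.098),(S,s(410,478),(-.14,-.14),0.0),(S,s(335,97),(-.051,.14),.16),(S,s(238,190),(-.14,.14),.098)]
W=np.array([onplane(c,*p,z)[:2] for c,p,l,z in L]);M=np.array([l for _,_,l,_ in L])
def fit(i):
    w=W[i]-W[i].mean(0);m=M[i]-M[i].mean(0);H=m.T@w;a=np.arctan2(H[0,1]-H[1,0],H[0,0]+H[1,1])
    R=np.array([[np.cos(a),-np.sin(a)],[np.sin(a),np.cos(a)]]);o=W[i].mean(0)-R@M[i].mean(0)
    print("yaw",np.degrees(a).round(2),"org",o.round(4),"\n",((W[i]-o)@R-M[i]).round(4).tolist());return R,o
fit(np.arange(6));fit(np.arange(6,12));R,o=fit(np.arange(12))
lk=np.r_[o+R@[-.112,-.07],.1175];print("lock",lk)
# drawer front outer top edge (blue front top inner/outer) z=.088
for c,p in [(T,t(637,262)),(T,t(525,515)),(S,s(62,265)),(S,s(230,492))]:
    q=onplane(c,*p,.088)[:2];print("front",((q-o)@R).round(4))
for c,p in [(T,t(637,262)),(T,t(525,515))]:pass
# dish, bin
tt=lambda u,v:(u/3.7+230,v/3.7+100); ss=lambda u,v:(u/2.8+80,v/2.8+200)
print("dish",onplane(T,*tt(138,126),.02).round(3),onplane(S,*ss(673,221),.02).round(3))
print("dish floor",onplane(T,*tt(138,129),.004).round(3),onplane(S,*ss(671,226),.004).round(3))
print("bin T",[onplane(T,*tt(*p),.085).round(3)[:2].tolist() for p in [(430,232),(582,180),(620,306),(470,355)]])
print("bin S",[onplane(S,*ss(*p),.085).round(3)[:2].tolist() for p in [(200,297),(346,372),(85,463)]])
print("spool",onplane(T,*tt(278,131),.044).round(3),onplane(S,*ss(563,313),.044).round(3))
print("flux",onplane(T,*tt(364,256),.085).round(3),onplane(S,*ss(381,270),.085).round(3))
print("clean",onplane(T,*tt(543,437),.12).round(3),onplane(S,*ss(68,240),.12).round(3))
print("screwd",onplane(T,*tt(165,346),.01).round(3),onplane(T,*tt(30,420),.01).round(3))
for nm in [(231,259),(247,372),(366,370)]: print("jarT",onplane(T,*tt(*nm),.062).round(4))
for nm in [(377,107),(478,165),(289,194)]: print("jarS",onplane(S,*ss(*nm),.062).round(4))
print("keybow tip T",proj(T,lk),proj(S,lk))
```

```text
yaw 62.49 org [0.6063 0.3818] 
 [[-0.0042, 0.0029], [-0.0011, -0.0023], [0.006, 0.0027], [0.0037, -0.0081], [-0.0007, 0.0096], [-0.0037, -0.0049]]
yaw 62.66 org [0.6127 0.3849] 
 [[-0.0065, 0.0001], [0.0008, 0.0041], [0.0022, 0.0037], [0.0032, 0.0043], [0.0019, -0.0032], [-0.0015, -0.009]]
yaw 62.79 org [0.6094 0.3833] 
 [[-0.0077, 0.0043], [-0.0031, -0.001], [0.0025, 0.005], [0.0016, -0.0058], [-0.0041, 0.0124], [-0.0058, -0.0021], [-0.004, -0.0025], [0.0033, 0.002], [0.0048, 0.0017], [0.0058, 0.0023], [0.0051, -0.0054], [0.0016, -0.0109]]
lock [0.62045687 0.25173662 0.1175    ]
front [-0.3169 -0.1243]
front [-0.3189  0.1309]
front [-0.311   0.1261]
front [-0.3135 -0.1339]
dish [ 0.679 -0.07   0.02 ] [ 0.686 -0.075  0.02 ]
dish floor [ 0.681 -0.071  0.004] [ 0.685 -0.072  0.004]
bin T [[0.528, -0.34], [0.57, -0.494], [0.443, -0.514], [0.405, -0.365]]
bin S [[0.424, -0.383], [0.556, -0.36], [0.447, -0.516]]
spool [ 0.655 -0.209  0.044] [ 0.657 -0.212  0.044]
flux [ 0.509 -0.274  0.085] [ 0.526 -0.282  0.085]
clean [ 0.317 -0.414  0.12 ] [ 0.323 -0.417  0.12 ]
screwd [ 0.449 -0.08   0.01 ] [0.383 0.06  0.01 ]
jarT [ 0.5208 -0.148   0.062 ]
jarT [ 0.4072 -0.1535  0.062 ]
jarT [ 0.4013 -0.2685  0.062 ]
jarS [ 0.413  -0.1558  0.062 ]
jarS [ 0.525  -0.1501  0.062 ]
jarS [ 0.408  -0.2688  0.062 ]
keybow tip T [179.06526247 146.46016459] [361.07656392 164.5372661 ]
```

```bash
cat >> h.py <<'E'
from scipy.spatial.transform import Rotation as Ro, Slerp
def pose():
    o=bot.get_obs();q=o["tool_rot"];return np.array(o["eef_pos"]),Ro.from_quat([q[1],q[2],q[3],q[0]]),o
def down(a,tilt=0):  # jaw axis world angle a deg, tool z down
    x=np.array([np.cos(np.radians(a)),np.sin(np.radians(a)),0]);z=np.array([0,0,-1.]);return Ro.from_matrix(np.c_[x,np.cross(z,x),z])
YAW=62.7; ORG=np.array([.6094,.3833,0])
def st(p): return ORG+Ro.from_euler('z',YAW,degrees=True).apply(p)
def plan(wps,g,p=None,R=None,polar=False,nmin=1):
    """wps: list of (pos,R,n). prints rounded rows"""
    if p is None: p,R,_=pose()
    rows=[]
    for (tp,tR,n) in wps:
        tp=np.array(tp,float)
        d=np.linalg.norm(tp-p);ang=np.degrees((R.inv()*tR).magnitude())
        if n is None: n=int(max(1,np.ceil(d/.06),np.ceil(ang/10.4)))
        p0,R0=p,R
        rv=(R0.inv()*tR).as_rotvec()
        for i in range(1,n+1):
            f=i/n
            if polar:
                r0,r1=np.hypot(*p0[:2]),np.hypot(*tp[:2]);a0,a1=np.arctan2(p0[1],p0[0]),np.arctan2(tp[1],tp[0])
                r=r0+f*(r1-r0);a=a0+f*(a1-a0);gp=np.array([r*np.cos(a),r*np.sin(a),p0[2]+f*(tp[2]-p0[2])])
            else: gp=p0+f*(tp-p0)
            gR=R0*Ro.from_rotvec(rv*f)
            dt=np.round(R.inv().apply(gp-p)*1000,1);dr=np.round((R.inv()*gR).as_rotvec()*180/np.pi,1)
            rows.append([*dt.tolist(),*dr.tolist(),g]);p=p+R.apply(dt/1000);R=R*Ro.from_rotvec(dr*np.pi/180)
    print(len(rows),"rows; end",p.round(4))
    for i in range(0,len(rows),8): print(str([[float(v)+0. for v in r] for r in rows[i:i+8]]).replace(" ",""))
    return p,R
def shot(n,f,crop=None,s=1):
    cal=imaging.get_calibration(n);im=imaging.read_camera(n)
    o=im
    if crop: o=im[crop[1]:crop[3],crop[0]:crop[2]]
    cv2.imwrite(f"pics/{f}.png",cv2.resize(o,None,fx=s,fy=s,interpolation=cv2.INTER_CUBIC)[:,:,::-1]);np.savez(f"pics/{f}.npz",K=cal["K"],extrinsics=cal["extrinsics"]);return im,cal
E
python3 - <<'E'
from h import *
plan([((.15,.62,.30),down(64),2),((.42,-.20,.30),down(-27.3),18)],-1,polar=True)
E
```

```text
20 rows; end [ 0.42 -0.2   0.3 ]
[[-18.5,-13.9,-34.7,0.0,0.0,5.0,-1.0],[-19.9,-11.5,-34.7,0.0,0.1,5.0,-1.0],[1.0,63.2,0.0,0.0,0.0,5.1,-1.0],[0.2,62.3,0.0,0.0,0.0,5.0,-1.0],[-0.6,61.4,0.0,0.0,0.0,5.1,-1.0],[-1.4,60.4,0.1,0.0,0.0,5.1,-1.0],[-2.1,59.5,0.0,0.0,0.0,5.1,-1.0],[-2.8,58.5,0.0,0.0,0.0,5.0,-1.0]]
[[-3.5,57.5,0.0,0.0,0.0,5.1,-1.0],[-4.2,56.5,0.0,0.0,0.0,5.1,-1.0],[-4.8,55.6,0.0,0.0,0.0,5.0,-1.0],[-5.6,54.5,0.0,0.0,0.0,5.1,-1.0],[-6.1,53.5,0.0,0.0,0.0,5.1,-1.0],[-6.7,52.6,-0.1,0.0,0.0,5.0,-1.0],[-7.4,51.5,0.0,0.0,0.0,5.1,-1.0],[-7.8,50.5,0.0,0.0,0.0,5.1,-1.0]]
[[-8.4,49.4,0.0,0.0,0.0,5.1,-1.0],[-8.9,48.5,0.0,0.0,0.0,5.0,-1.0],[-9.5,47.3,0.0,0.0,0.0,5.1,-1.0],[-9.9,46.4,0.0,0.0,0.0,5.1,-1.0]]
```

Emit:
{"method": "apply_moves", "body": {"increments": [[0, 30, -35, 0, 0, 5, -1], [0, 60, -35, 0, 0, 5, -1], [0, 62, 0, 0, 0, 5, -1], [0, 62, 0, 0, 0, 5, -1], [-1, 61, 0, 0, 0, 5, -1], [-1, 60, 0, 0, 0, 5, -1], [-2, 60, 0, 0, 0, 5, -1], [-3, 58, 0, 0, 0, 5, -1]], "grip_force": 40}}

```text
t: 1.15
eef_pos: [0.548, 0.3877, 0.2973]
tool_rot: [0.001, 0.958, 0.288, -0.003]
contact_force: [0.8, 0.1, -0.3]
gripper_width: 1.001
```

Run:
```python
from h import *
p,R,o=pose();print(p.round(4),R.as_matrix()[:,0].round(3),o["q"].round(2),o["t"])
plan([((.43,-.20,.30),down(-27.3),None)],-0.5,polar=True)
```

```text
[0.548  0.3877 0.2973] [ 0.834  0.552 -0.006] [-0.91  0.43  0.29  1.5  -0.13  1.24 -0.02] 1.15
10 rows; end [ 0.43 -0.2   0.3 ]
[[-21.2,69.1,-0.1,0.0,0.0,6.1,-0.5],[-21.0,67.0,0.0,0.0,0.1,6.1,-0.5],[-20.9,64.9,-0.1,0.1,0.0,6.0,-0.5],[-20.9,62.9,-0.1,0.0,0.0,6.1,-0.5],[-20.8,60.9,-0.2,0.0,0.0,6.1,-0.5],[-20.6,58.8,-0.1,0.0,0.1,6.1,-0.5],[-20.6,56.8,-0.1,0.1,0.0,6.1,-0.5],[-20.4,54.7,-0.2,0.0,0.0,6.0,-0.5]]
[[-20.5,52.6,-0.2,0.0,0.1,6.1,-0.5],[-20.3,50.6,-0.3,0.0,0.0,6.1,-0.5]]
```

Emit:
{"method": "apply_moves", "body": {"increments": [[-16, 60, 0, 0, 0, 6, -0.6], [-16, 60, 0, 0, 0, 6, -0.6], [-18, 59, 0, 0, 0, 6, -0.6], [-19, 58, 0, 0, 0, 6, -0.6], [-20, 58, 0, 0, 0, 6, -0.6], [-20, 56, 0, 0, 0, 6, -0.6], [-20, 54, 0, 0, 0, 6, -0.6], [-20, 52, 0, 0, 0, 6, -0.6]]}}

```text
t: 2.15
eef_pos: [0.4999, -0.0827, 0.2977]
tool_rot: [0.004, 0.99, -0.142, -0.002]
contact_force: [0.7, 0.3, -0.1]
gripper_width: 0.799
```

Run:
```python
from h import *
p,R,o=pose();print(p.round(4),R.as_matrix()[:,0].round(3),o["q"].round(2),o["t"],o["gripper_width"])
im,cal=shot("wrist","w1")
for b in blobs(im,(50,90,40),(88,255,255),40): print(b,onplane(cal,*b[0],.062).round(4))
plan([((.43,-.20,.26),down(-27.3),None)],-0.5,polar=True)
```

```text
[ 0.4999 -0.0827  0.2977] [ 0.959 -0.282 -0.003] [-0.53  0.14  0.64  1.9  -0.08  1.13 -0.15] 2.15 0.7990363733732163
([287.2, 205.5], 1075, [269, 187, 37, 38]) [ 0.5225 -0.1464  0.062 ]
([211.8, 230.6], 1025, [194, 213, 36, 36]) [ 0.4117 -0.1526  0.062 ]
([261.8, 237.6], 608, [242, 218, 40, 41]) [ 0.476  -0.1825  0.062 ]
([476.5, 254.9], 51, [471, 248, 12, 14]) [ 0.764  -0.2952  0.062 ]
([476.8, 266.5], 70, [471, 259, 13, 16]) [ 0.763  -0.3144  0.062 ]
([478.6, 284.1], 58, [473, 277, 12, 15]) [ 0.7634 -0.3451  0.062 ]
([232.0, 297.4], 884, [216, 281, 33, 34]) [ 0.4055 -0.2644  0.062 ]
([479.5, 295.2], 50, [474, 288, 12, 15]) [ 0.7633 -0.365   0.062 ]
([105.2, 361.0], 107, [98, 353, 13, 15]) [ 0.17   -0.3215  0.062 ]
3 rows; end [ 0.4301 -0.2     0.26  ]
[[-6.4,42.8,13.1,0.2,0.1,3.4,-0.5],[-7.6,41.8,12.9,0.2,0.0,3.3,-0.5],[-8.7,40.8,12.7,0.2,0.1,3.4,-0.5]]
```

View pics/w1.png

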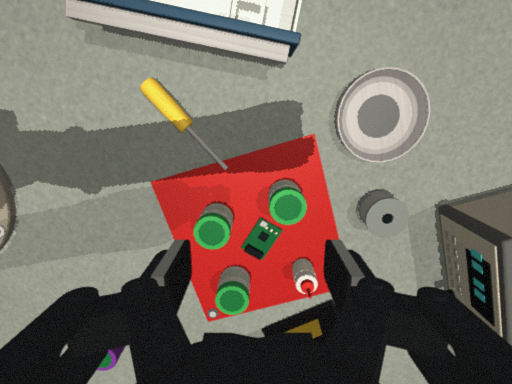

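Run:
```python
from h import *
plan([((.5225,-.148,.10),down(-27.3),4),((.5225,-.148,.016),down(-27.3),2)],-0.6)
```

```text
6 rows; end [ 0.5225 -0.148   0.016 ]
[[11.0,11.2,49.5,0.2,0.1,2.5,-0.6],[11.3,10.9,49.5,0.1,0.0,2.6,-0.6],[11.9,10.4,49.5,0.2,0.1,2.5,-0.6],[12.2,10.1,49.5,0.1,0.0,2.5,-0.6],[0.0,0.0,42.0,0.0,0.0,0.0,-0.6],[0.0,0.0,42.0,0.0,0.0,0.0,-0.6]]
```

Emit:
{"method": "apply_moves", "body": {"increments": [[11, 11, 50, 0, 0, 2.5, -0.6], [11, 11, 50, 0, 0, 2.5, -0.6], [12, 10, 50, 0, 0, 2.5, -0.6], [12, 10, 42, 0, 0, 2.5, -0.6], [0, 0, 10, 0, 0, 0, -0.6], [0, 0, 0, 0, 0, 0, -0.6], [0, 0, 0, 0, 0, 0, -0.6], [0, 0, 0, 0, 0, 0, -0.6]]}}

```text
t: 3.2
eef_pos: [0.5258, -0.1483, 0.0951]
tool_rot: [0.002, 0.972, -0.237, 0.002]
contact_force: [0.7, 0.0, -0.1]
gripper_width: 0.801
```

Run:
```python
from h import *
p,R,o=pose();print(p.round(4),R.as_matrix()[:,0].round(3),o["t"],o["gripper_width"],o["contact_force"])
im,cal=shot("wrist","w2")
for b in blobs(im,(50,90,40),(88,255,255),40): print(b,onplane(cal,*b[0],.062).round(4))
plan([((.5225,-.148,.016),down(-27.3),3)],-0.6)
```

```text
[ 0.5258 -0.1483  0.0951] [ 0.888 -0.46   0.004] 3.2 0.8005057772227744 [ 0.67267028  0.00642149 -0.06921528]
([247.8, 240.3], 6513, [201, 185, 92, 133]) [ 0.5151 -0.1548  0.062 ]
([113.6, 277.6], 1204, [84, 262, 61, 35]) [ 0.421  -0.1371  0.062 ]
3 rows; end [ 0.5225 -0.148   0.016 ]
[[-1.2,0.4,26.4,0.1,-0.1,0.0,-0.6],[-1.1,0.4,26.4,0.0,-0.1,0.0,-0.6],[-1.1,0.4,26.4,0.1,-0.1,-0.1,-0.6]]
```

View pics/w2.png

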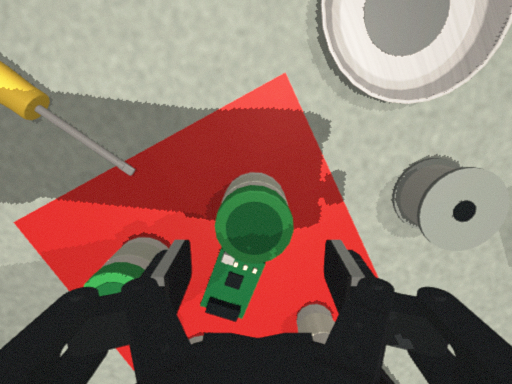

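Run:
```python
from h import *
cal=dict(np.load("pics/w2.npz"));print(onplane(cal,254.5,224,.062))
plan([((.5235,-.148,.016),down(-27.3),2)],-0.6)
```

```text
[ 0.52427508 -0.14663219  0.062     ]
2 rows; end [ 0.5235 -0.148   0.016 ]
[[-1.3,0.3,39.6,0.1,-0.1,0.0,-0.6],[-1.3,0.4,39.6,0.1,-0.2,-0.1,-0.6]]
```

Emit:
{"method": "apply_moves", "body": {"increments": [[-1, 0, 40, 0, 0, 0, -0.6], [-1, 0, 39, 0, 0, 0, -0.6], [0, 0, 2, 0, 0, 0, 0.6], [0, 0, 0, 0, 0, 0, 0.6], [0, 0, 0, 0, 0, 0, 0.6], [0, 0, -20, 0, 0, 0, 0.6], [0, 0, 0, 0, 0, 0, 0.6], [0, 0, 0, 0, 0, 0, 0.6]]}}

```text
t: 4.25
eef_pos: [0.5299, -0.1467, 0.0406]
tool_rot: [0.0, 0.972, -0.235, 0.008]
contact_force: [0.3, 0.2, -4.3]
gripper_width: 0.604
```

Run:
```python
from h import *
p,R,o=pose();print(p.round(4),o["t"],o["gripper_width"]*85,o["contact_force"])
shot("wrist","w3")
```

```text
[ 0.5299 -0.1467  0.0406] 4.25 51.312709350660406 [ 0.33458073  0.15342468 -4.25542655]
```

View pics/w3.png

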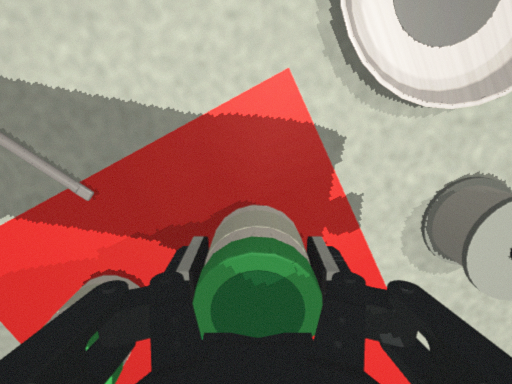

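Run:
```python
from h import *
print(st([-.222,-.06,0]),st([-.222,.06,0]))
t=st([-.225,-.06,.19])
plan([((.53,-.13,.19),down(-27.3),3),(t,down(-27.3),6)],0.6)
```

```text
[0.56089683 0.158508   0.        ] [0.45426276 0.21354595 0.        ]
9 rows; end [0.5596 0.1559 0.19  ]
[[-1.7,-5.1,-49.8,-0.1,-0.3,0.0,0.6],[-2.1,-5.1,-49.9,0.0,-0.3,0.1,0.6],[-2.2,-5.0,-49.8,-0.1,-0.3,0.0,0.6],[-17.5,-44.6,0.0,0.0,0.0,0.0,0.6],[-17.4,-44.6,0.0,0.0,0.0,0.0,0.6],[-17.5,-44.6,-0.1,0.0,0.0,0.0,0.6],[-17.5,-44.6,0.0,0.0,0.0,0.0,0.6],[-17.5,-44.6,0.0,0.0,0.0,0.0,0.6]]
[[-17.4,-44.6,0.0,0.0,0.0,0.0,0.6]]
```

Emit:
{"method": "apply_moves", "body": {"increments": [[-2, -5, -50, 0, -0.3, 0, 0.6], [-2, -5, -50, 0, -0.3, 0, 0.6], [-8, -20, -50, 0, -0.3, 0, 0.6], [-20, -52, 0, 0, 0, 0, 0.6], [-20, -52, 0, 0, 0, 0, 0.6], [-20, -52, 0, 0, 0, 0, 0.6], [-20, -52, 0, 0, 0, 0, 0.6], [-18, -45, 0, 0, 0, 0, 0.6]]}}

```text
t: 5.3
eef_pos: [0.5604, 0.1589, 0.1927]
tool_rot: [-0.001, 0.971, -0.241, -0.001]
contact_force: [0.7, 0.2, -2.8]
gripper_width: 0.601
```

Run:
```python
from h import *
p,R,o=pose();print(p.round(4),R.as_matrix().round(3).tolist(),o["t"],o["gripper_width"]*85,o["contact_force"])
shot("wrist","w4",s=1.5); shot("scene","s4",(200,60,460,260),3)
```

```text
[0.5604 0.1589 0.1927] [[0.884, -0.467, -0.001], [-0.467, -0.884, 0.002], [-0.002, -0.001, -1.0]] 5.3 51.108488205306884 [ 0.65839861  0.23097154 -2.82714362]
```

View pics/w4.png

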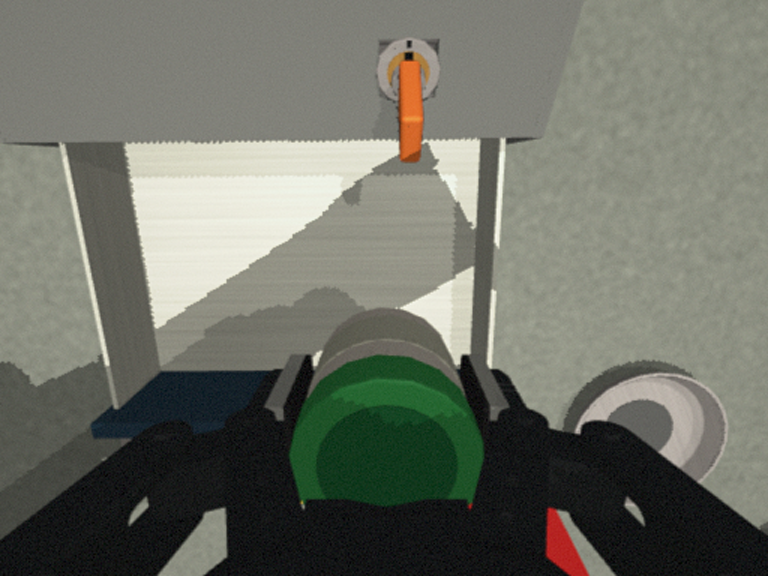

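View pics/s4.png

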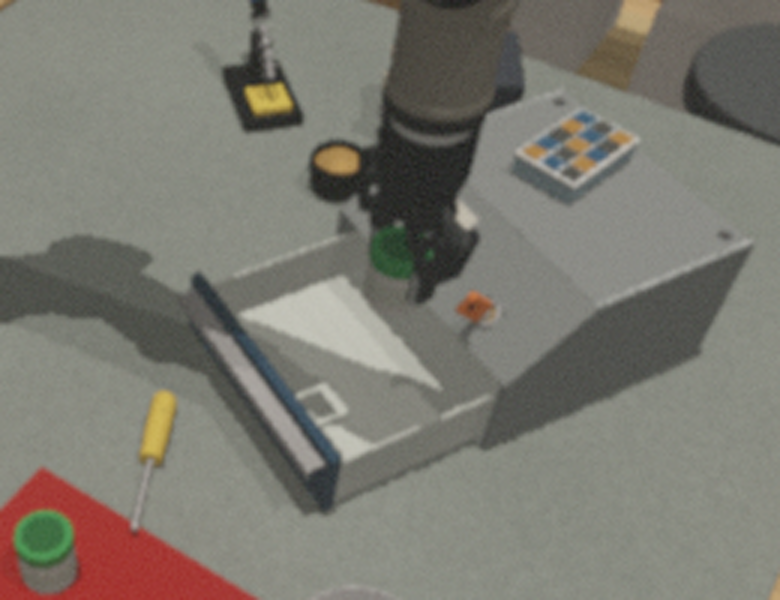

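Run:
```python
from h import *
cal=dict(np.load("pics/w4.npz"));Rz=Ro.from_euler('z',-YAW,degrees=True)
f=lambda u,v,z:(Rz.apply(onplane(cal,u/1.5,v/1.5,z)-ORG)).round(4)
print("cam",Rz.apply(cal["extrinsics"][:3,3]-ORG).round(3))
for n,u,v,z in [("floor FL",160,372,.012),("floor F",265,372,.012),("walltop L front",114,410,.07),("front top in",120,424,.088),("wall L at hood floor",150,300,.012),("wall L topedge",62,145,.07),("wall R top inner",481,145,.07),("wallR",478,300,.07),("rosette",408,70,.120),("hood edge L",62,143,.098),("hoodR corner",543,138,.098),("hood R2",582,5,.15)]:
    print(n,f(u,v,z))
print("TCP",Rz.apply(pose()[0]-ORG).round(4), "lock plane",Rz.apply(onplane(cal,408/1.5,70/1.5,.1199)-ORG))
```

```text
cam [-0.151 -0.06   0.335]
floor FL [-0.3092  0.1256  0.012 ]
floor F [-0.3099  0.0404  0.012 ]
walltop L front [-0.3091  0.1283  0.07  ]
front top in [-0.3086  0.1135  0.088 ]
wall L at hood floor [-0.2481  0.124   0.012 ]
wall L topedge [-0.1373  0.1267  0.07  ]
wall R top inner [-0.1396 -0.114   0.07  ]
wallR [-0.2326 -0.1168  0.07  ]
rosette [-0.1098 -0.0697  0.12  ]
hood edge L [-0.1378  0.1068  0.098 ]
hoodR corner [-0.1378 -0.1398  0.098 ]
hood R2 [-0.0945 -0.1325  0.15  ]
TCP [-0.2167 -0.0564  0.1921] lock plane [-0.10982487 -0.06969545  0.1199    ]
```

Emit:
{"method": "apply_moves", "body": {"increments": [[0, 4, 40, 0, 0, 0, 0.6], [0, 4, 50, 0, 0, 0, 0.6], [0, 0, 40, 0, 0, 0, 0.6], [0, 0, 20, 0, 0, 0, 0.6], [0, 0, 8, 0, 0, 0, 0.6], [0, 0, 3, 0, 0, 0, 0.6], [0, 0, 0, 0, 0, 0, 0.6], [0, 0, 0, 0, 0, 0, 0.6]]}}

```text
t: 6.4
eef_pos: [0.5573, 0.1601, 0.028]
tool_rot: [-0.003, 0.972, -0.234, -0.001]
contact_force: [0.4, 0.2, -3.3]
gripper_width: 0.599
```

Run:
```python
from h import *
Rz=Ro.from_euler('z',-YAW,degrees=True)
p,R,o=pose();print(p.round(4),Rz.apply(p-ORG).round(4),R.as_matrix()[:,2].round(3).tolist(),o["t"],o["gripper_width"]*85,o["contact_force"])
```

```text
[0.5573 0.1601 0.028 ] [-0.2222 -0.0561  0.028 ] [-0.0, 0.007, -1.0] 6.4 50.91770138944545 [ 0.44729207  0.21874611 -3.3490869 ]
```

Emit:
{"method": "apply_moves", "body": {"increments": [[0, 0, 1, 0, 0, 0, 0.6], [0, 0, 1, 0, 0, 0, 0.6], [0, 0, 0, 0, 0, 0, -0.3], [0, 0, 0, 0, 0, 0, -0.5], [0, 0, 0, 0, 0, 0, -0.55], [0, 0, -40, 0, 0, 0, -0.55], [0, 0, -60, 0, 0, 0, -0.55], [0, 10, -60, 0, 0, 0, -0.55]]}}

```text
t: 7.4
eef_pos: [0.5512, 0.1502, 0.1866]
tool_rot: [-0.001, 0.972, -0.234, -0.004]
contact_force: [1.1, 1.7, -0.3]
gripper_width: 0.77
```

Run:
```python
from h import *
Rz=Ro.from_euler('z',-YAW,degrees=True)
p,R,o=pose();print(p.round(4),Rz.apply(p-ORG).round(4),R.as_matrix()[:,2].round(3).tolist(),o["t"],o["gripper_width"]*85,o["contact_force"])
im,cal=shot("wrist","w5")
plan([((.411,-.153,.17),down(-27.3),None),((.411,-.153,.10),down(-27.3),None)],-0.6)
```

```text
[0.5512 0.1502 0.1866] [-0.2338 -0.0552  0.1866] [-0.006, 0.004, -1.0] 7.4 65.43907715054138 [ 1.0548864   1.65658794 -0.29725599]
8 rows; end [ 0.411 -0.153  0.1  ]
[[1.7,55.7,3.6,-0.1,0.0,0.0,-0.6],[1.6,55.6,3.7,-0.1,0.0,0.0,-0.6],[1.7,55.7,3.8,0.0,0.0,0.0,-0.6],[1.7,55.6,3.8,-0.1,0.0,0.0,-0.6],[1.6,55.7,3.9,-0.1,0.0,0.1,-0.6],[1.8,55.6,4.0,-0.1,0.0,0.0,-0.6],[0.0,0.0,35.0,0.0,0.0,0.0,-0.6],[0.1,-0.1,35.0,0.0,0.0,0.0,-0.6]]
```

View pics/w5.png

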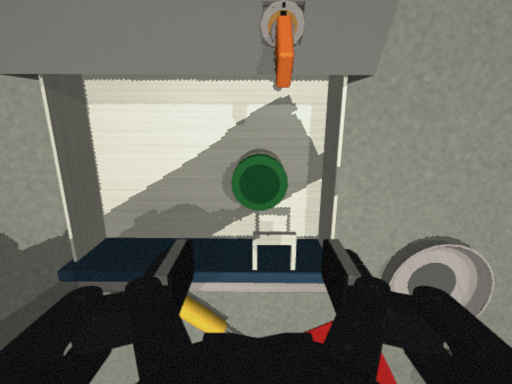

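Emit:
{"method": "apply_moves", "body": {"increments": [[2, 56, 4, 0, 0, 0, -0.6], [2, 56, 4, 0, 0, 0, -0.6], [2, 56, 4, 0, 0, 0, -0.6], [2, 56, 4, 0, 0, 0, -0.6], [2, 56, 4, 0, 0, 0, -0.6], [2, 50, 20, 0, 0, 0, -0.6], [0, 0, 45, 0, 0, 0, -0.6], [0, 0, 0, 0, 0, 0, -0.6]]}}

```text
t: 8.45
eef_pos: [0.4162, -0.1582, 0.1083]
tool_rot: [-0.008, 0.972, -0.236, 0.008]
contact_force: [-0.0, 0.1, 0.8]
gripper_width: 0.801
```

Run:
```python
from h import *
p,R,o=pose();print(p.round(4),R.as_matrix()[:,2].round(3).tolist(),o["t"],o["gripper_width"]*85,o["contact_force"])
im,cal=shot("wrist","w6")
for b in blobs(im,(50,90,40),(88,255,255),400): print(b,onplane(cal,*b[0],.062).round(4))
plan([((.411,-.153,.016),down(-27.3),2)],-0.6)
```

```text
[ 0.4162 -0.1582  0.1083] [0.019, 0.012, -1.0] 8.45 68.07102621978454 [-0.01753685  0.13751896  0.81535572]
([247.2, 216.2], 4163, [211, 180, 73, 73]) [ 0.4111 -0.1531  0.062 ]
([334.3, 216.2], 2047, [300, 182, 69, 64]) [ 0.4644 -0.1809  0.062 ]
([306.0, 323.1], 1445, [275, 306, 60, 39]) [ 0.4107 -0.2505  0.062 ]
2 rows; end [ 0.411 -0.153  0.016]
[[-5.0,-0.1,46.9,-0.6,-0.4,0.0,-0.6],[-4.6,-0.7,47.0,-0.6,-0.5,0.0,-0.6]]
```

View pics/w6.png

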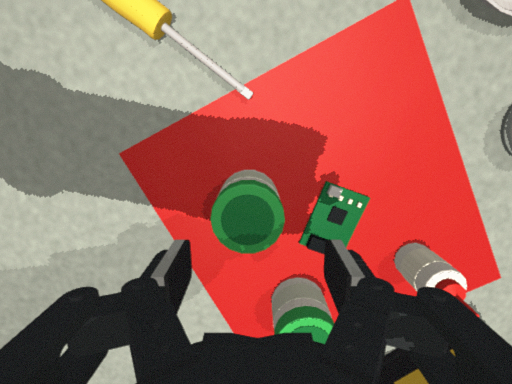

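Emit:
{"method": "apply_moves", "body": {"increments": [[-5, 0, 46, -0.6, -0.4, 0, -0.6], [-4, 0, 46, -0.6, -0.5, 0, -0.6], [0, 0, 1, 0, 0, 0, 0.6], [0, 0, 0, 0, 0, 0, 0.6], [0, 0, 0, 0, 0, 0, 0.6], [0, 0, -25, 0, 0, 0, 0.6], [0, 0, 0, 0, 0, 0, 0.6], [0, 0, 0, 0, 0, 0, 0.6]]}}

```text
t: 9.5
eef_pos: [0.4237, -0.1533, 0.0531]
tool_rot: [-0.003, 0.973, -0.233, 0.011]
contact_force: [0.0, 1.1, -0.4]
gripper_width: 0.598
```

Run:
```python
from h import *
p,R,o=pose();print(p.round(4),R.as_matrix()[:,2].round(3).tolist(),o["t"],o["gripper_width"]*85,o["contact_force"],o["torque"])
shot("wrist","w7")
```

```text
[ 0.4237 -0.1533  0.0531] [0.023, -0.0, -1.0] 9.5 50.852945599566844 [ 0.00824223  1.07545098 -0.42694421] [-0.03707927  0.02664977 -0.00455185]
```

View pics/w7.png

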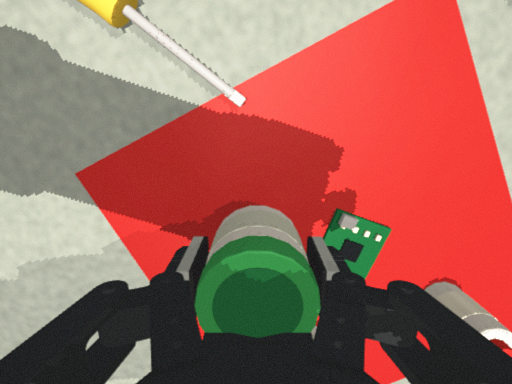

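Run:
```python
from h import *
plan([((.42,-.19,.17),down(-35),2),((.50,-.40,.20),down(-75),6)],0.6)
```

```text
8 rows; end [ 0.5 -0.4  0.2]
[[7.8,16.6,-58.5,-0.3,-0.6,4.0,0.6],[8.4,16.3,-58.5,-0.4,-0.6,4.1,0.6],[31.0,21.0,-5.0,0.0,0.0,6.7,0.6],[33.2,17.3,-5.0,0.0,0.0,6.6,0.6],[35.0,13.3,-5.0,0.0,0.0,6.7,0.6],[36.4,9.1,-5.0,0.0,0.0,6.7,0.6],[37.1,4.9,-5.0,0.1,0.0,6.6,0.6],[37.4,0.5,-5.1,0.0,0.0,6.7,0.6]]
```

Emit:
{"method": "apply_moves", "body": {"increments": [[8, 16, -59, -0.3, -0.6, 4, 0.6], [8, 16, -59, -0.3, -0.6, 4, 0.6], [31, 21, -5, 0, 0, 6.7, 0.6], [33, 17, -5, 0, 0, 6.7, 0.6], [35, 13, -5, 0, 0, 6.7, 0.6], [36, 9, -5, 0, 0, 6.7, 0.6], [37, 5, -5, 0, 0, 6.7, 0.6], [37, 0, -5, 0, 0, 6.7, 0.6]]}}

```text
t: 10.55
eef_pos: [0.5014, -0.3991, 0.2005]
tool_rot: [-0.001, 0.788, -0.616, -0.005]
contact_force: [-0.0, 0.3, 0.3]
gripper_width: 0.598
```

Run:
```python
from h import *
p,R,o=pose();print(p.round(4),R.as_matrix().round(3).tolist(),o["t"],o["gripper_width"]*85,o["contact_force"],o["q"].round(2))
shot("wrist","w8",s=1.5)
```

```text
[ 0.5014 -0.3991  0.2005] [[0.242, -0.97, -0.006], [-0.97, -0.242, 0.008], [-0.009, 0.004, -1.0]] 10.55 50.8227543740215 [-0.01568227  0.25292014  0.26132094] [-0.05  0.63  0.94  1.71 -0.56  1.11 -0.26]
```

View pics/w8.png

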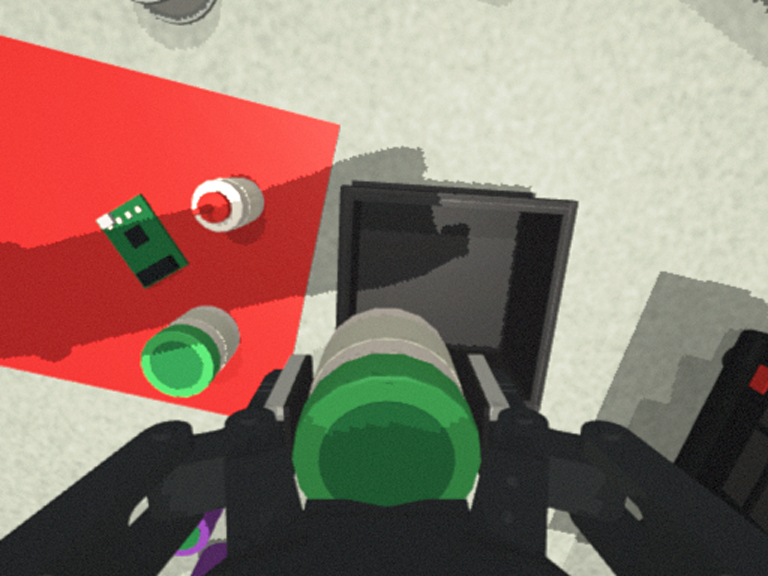

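Run:
```python
from h import *
cal=dict(np.load("pics/w8.npz"));f=lambda u,v:onplane(cal,u/1.5,v/1.5,.085)[:2]
a,b=f(342,185),f(578,203);print(a,b,np.linalg.norm(a-b));e=(b-a)/np.linalg.norm(b-a);n=np.array([e[1],-e[0]]); 
print(e,n,np.degrees(np.arctan2(e[1],e[0])));c=(a+b)/2+n*.065
c2=(a+b)/2-n*.065;print(c,c2)
```

```text
[ 0.55329937 -0.35929708] [ 0.57634142 -0.4933964 ] 0.1360645564777717
[ 0.1693465  -0.98555658] [-0.98555658 -0.1693465 ] -80.25017479559935
[ 0.50075922 -0.43735426] [ 0.62888157 -0.41533922]
```

Run:
```python
from h import *
plan([((.529,-.432,.18),down(-80),1),((.529,-.432,.04),down(-80),3)],0.6)
```

```text
4 rows; end [ 0.529 -0.432  0.04 ]
[[33.9,-19.5,21.1,0.2,0.2,3.6,0.6],[0.0,0.0,46.7,0.0,0.0,0.0,0.6],[0.0,0.0,46.7,0.0,0.0,0.0,0.6],[-0.1,0.0,46.6,0.0,0.0,0.0,0.6]]
```

Emit:
{"method": "apply_moves", "body": {"increments": [[34, -19, 10, 0, 0, 4, 0.6], [0, 0, 55, 0, 0, 0, 0.6], [0, 0, 50, 0, 0, 0, 0.6], [0, 0, 40, 0, 0, 0, 0.6], [0, 0, 0, 0, 0, 0, 0.6], [0, 0, 0, 0, 0, 0, -0.4], [0, 0, 0, 0, 0, 0, -0.4], [0, 0, 0, 0, 0, 0, -0.4]]}}

```text
t: 11.6
eef_pos: [0.5295, -0.4359, 0.0427]
tool_rot: [0.001, 0.763, -0.646, -0.001]
contact_force: [1.2, -1.0, 0.3]
gripper_width: 0.699
```

Run:
```python
from h import *
p,R,o=pose();print(p.round(4),R.as_matrix()[:,2].round(3).tolist(),o["t"],o["gripper_width"]*85,o["contact_force"])
plan([((.50,-.40,.18),down(-75),3),((.405,-.267,.14),down(-45),None),((.405,-.267,.10),down(-45),None)],-0.6)
```

```text
[ 0.5295 -0.4359  0.0427] [-0.003, -0.0, -1.0] 11.6 59.43026894398616 [ 1.16550241 -0.95115809  0.26748173]
7 rows; end [ 0.4051 -0.267   0.1   ]
[[-13.4,7.9,-45.7,0.1,0.0,-1.8,-0.6],[-13.7,7.3,-45.8,0.0,0.0,-1.9,-0.6],[-13.9,6.9,-45.7,0.1,0.0,-1.8,-0.6],[-51.0,19.1,13.3,0.0,0.0,-10.0,-0.6],[-53.6,10.0,13.4,0.0,0.0,-10.0,-0.6],[-54.5,0.6,13.3,-0.1,0.0,-10.0,-0.6],[0.1,-0.1,40.0,0.0,0.0,0.0,-0.6]]
```

Emit:
{"method": "apply_moves", "body": {"increments": [[0, 0, -55, 0, 0, 0, -0.4], [-14, 7, -50, 0, 0, -2, -0.4], [-27, 14, -32, 0, 0, -4, -0.6], [-51, 19, 13, 0, 0, -10, -0.6], [-54, 10, 13, 0, 0, -10, -0.6], [-54, 1, 13, 0, 0, -10, -0.6], [0, 0, 40, 0, 0, 0, -0.6], [0, 0, 0, 0, 0, 0, -0.6]]}}

```text
t: 12.6
eef_pos: [0.4052, -0.2666, 0.1116]
tool_rot: [-0.001, 0.93, -0.368, 0.008]
contact_force: [-0.5, -0.1, -0.0]
gripper_width: 0.802
```

Run:
```python
from h import *
p,R,o=pose();print(p.round(4),R.as_matrix()[:,2].round(3).tolist(),o["t"],o["gripper_width"]*85,o["contact_force"])
im,cal=shot("wrist","w9")
for b in blobs(im,(50,90,40),(88,255,255),400): print(b,onplane(cal,*b[0],.062).round(4))
plan([((.405,-.267,.016),down(-45),2)],-0.6)
shot("scene","s9",(80,200,360,384),2.8)
```

```text
[ 0.4052 -0.2666  0.1116] [0.016, -0.004, -1.0] 12.6 68.1611897105174 [-0.52727363 -0.10351428 -0.02680654]
([264.5, 90.0], 2900, [237, 51, 56, 84]) [ 0.4661 -0.2091  0.062 ]
([257.3, 217.8], 4002, [222, 182, 72, 72]) [ 0.405  -0.2675  0.062 ]
([498.1, 266.5], 1590, [479, 233, 33, 68]) [ 0.5088 -0.4194  0.062 ]
2 rows; end [ 0.405 -0.267  0.016]
[[-1.4,0.5,48.4,-0.2,-0.5,0.9,-0.6],[-1.1,0.4,48.5,-0.3,-0.5,0.8,-0.6]]
```

View pics/w9.png

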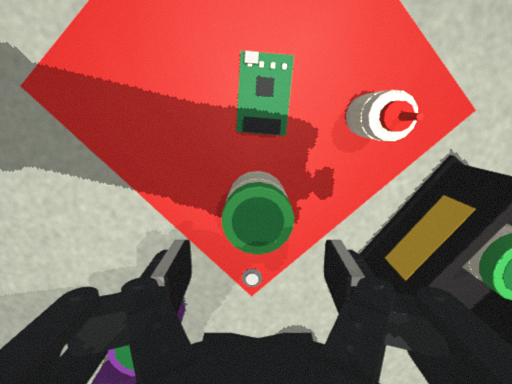

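View pics/s9.png

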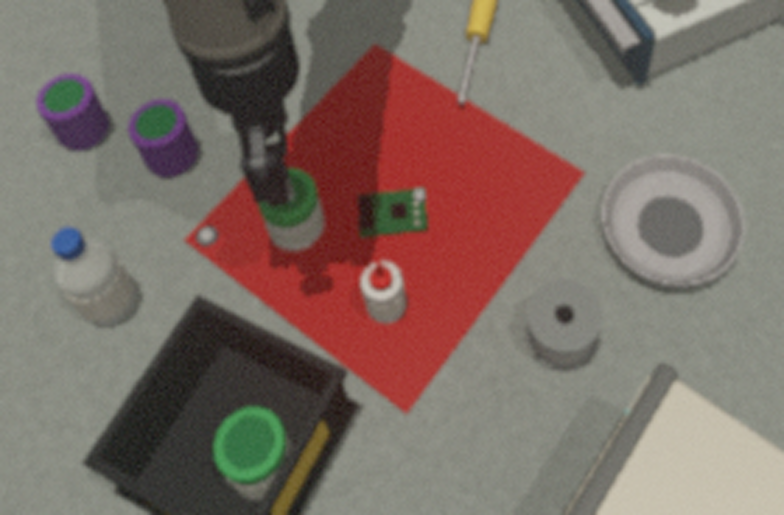

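Emit:
{"method": "apply_moves", "body": {"increments": [[-1, 0, 48, -0.2, -0.5, 0, -0.6], [-1, 0, 47, -0.2, -0.5, 0, -0.6], [0, 0, 1, 0, 0, 0, 0.6], [0, 0, 0, 0, 0, 0, 0.6], [0, 0, 0, 0, 0, 0, 0.6], [0, 0, -25, 0, 0, 0, 0.6], [0, 0, 0, 0, 0, 0, 0.6], [0, 0, 0, 0, 0, 0, 0.6]]}}

```text
t: 13.7
eef_pos: [0.4159, -0.2752, 0.0515]
tool_rot: [0.001, 0.929, -0.37, 0.011]
contact_force: [0.1, -0.1, -3.7]
gripper_width: 0.598
```

Run:
```python
from h import *
p,R,o=pose();print(p.round(4),R.as_matrix()[:,2].round(3).tolist(),o["t"],o["gripper_width"]*85,o["contact_force"])
shot("wrist","w10")
t=st([-.225,.06,.19])
print("drawer");plan([((.41,-.24,.17),down(-40),2),(t,down(-27.3),8)],0.6)
print("bin");plan([((.42,-.28,.17),down(-50),2),((.49,-.42,.18),down(-80),None)],0.6)
```

```text
[ 0.4159 -0.2752  0.0515] [0.019, -0.009, -1.0] 13.7 50.79808806314476 [ 0.14066818 -0.09440294 -3.66662854]
drawer
10 rows; end [0.4528 0.2109 0.19  ]
[[-13.1,-11.2,-59.5,-0.2,-0.6,-1.7,0.6],[-13.4,-11.4,-59.3,-0.1,-0.6,-1.8,0.6],[-32.1,-46.6,-2.5,0.0,0.0,-1.6,0.6],[-30.8,-47.5,-2.4,0.0,0.0,-1.6,0.6],[-29.4,-48.4,-2.5,0.0,0.0,-1.6,0.6],[-28.1,-49.1,-2.5,0.0,0.0,-1.5,0.6],[-26.8,-49.9,-2.4,0.0,0.0,-1.6,0.6],[-25.4,-50.6,-2.5,0.0,0.0,-1.6,0.6]]
[[-23.9,-51.3,-2.5,0.0,0.0,-1.6,0.6],[-22.6,-51.9,-2.4,0.0,0.0,-1.6,0.6]]
bin
5 rows; end [ 0.49 -0.42  0.18]
[[4.3,-0.1,-59.2,-0.2,-0.6,3.3,0.6],[3.7,-0.1,-59.2,-0.2,-0.6,3.2,0.6],[50.7,12.1,-3.4,0.0,0.0,10.0,0.6],[52.1,3.2,-3.3,0.0,0.0,10.0,0.6],[51.8,-6.0,-3.4,0.0,0.1,10.0,0.6]]
```

View pics/w10.png

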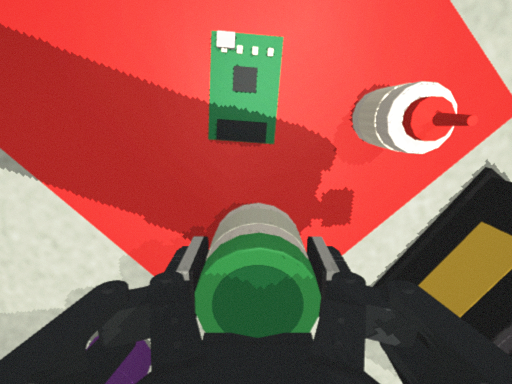

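Run:
```python
from h import *
t=st([-.225,.058,.19])
plan([((.425,-.24,.17),down(-40),2),((.475,-.02,.18),down(-33),4),(t,down(-27.3),4)],0.6)
```

```text
10 rows; end [0.4547 0.2099 0.19  ]
[[-7.7,-16.3,-59.3,-0.2,-0.6,-1.7,0.6],[-7.7,-16.4,-59.3,-0.1,-0.6,-1.8,0.6],[-25.8,-50.2,-2.5,0.0,0.0,-1.7,0.6],[-24.2,-50.9,-2.4,0.0,0.0,-1.8,0.6],[-22.7,-51.7,-2.5,0.0,0.0,-1.7,0.6],[-21.1,-52.3,-2.5,0.0,0.0,-1.8,0.6],[-35.6,-45.5,-2.5,0.0,0.0,-1.4,0.6],[-34.4,-46.3,-2.4,0.0,0.0,-1.4,0.6]]
[[-33.3,-47.1,-2.5,0.0,0.0,-1.5,0.6],[-32.0,-48.0,-2.4,0.0,0.0,-1.4,0.6]]
```

Emit:
{"method": "apply_moves", "body": {"increments": [[-8, -16, -59, -0.2, -0.6, -2, 0.6], [-8, -16, -59, -0.2, -0.6, -2, 0.6], [-26, -50, -3, 0, 0, -2, 0.6], [-24, -51, -3, 0, 0, -2, 0.6], [-23, -52, -3, 0, 0, -2, 0.6], [-21, -52, -3, 0, 0, -2, 0.6], [-35, -46, -2, 0, 0, -1, 0.6], [-34, -46, -2, 0, 0, -1, 0.6]]}}

```text
t: 14.75
eef_pos: [0.4596, 0.1013, 0.186]
tool_rot: [0.001, 0.967, -0.257, -0.001]
contact_force: [1.4, -0.0, -3.0]
gripper_width: 0.601
```

Run:
```python
from h import *
p,R,o=pose();print(p.round(4),R.as_matrix()[:,2].round(3).tolist(),o["t"],o["gripper_width"]*85,o["contact_force"])
t=st([-.225,.058,.19])
plan([(t,down(-27.3),2)],0.6)
```

```text
[0.4596 0.1013 0.186 ] [-0.002, -0.002, -1.0] 14.75 51.0630313050586 [ 1.35749411 -0.01698664 -3.01488618]
2 rows; end [0.4547 0.2099 0.19  ]
[[-29.1,-45.9,-2.1,0.1,0.0,-1.2,0.6],[-28.0,-46.6,-2.0,0.0,0.1,-1.2,0.6]]
```

Emit:
{"method": "apply_moves", "body": {"increments": [[-29, -46, -2, 0, 0, -1, 0.6], [-28, -46, -2, 0, 0, -1, 0.6], [0, 0, 0, 0, 0, 0, 0.6], [0, 0, 50, 0, 0, 0, 0.6], [0, 0, 50, 0, 0, 0, 0.6], [0, 0, 40, 0, 0, 0, 0.6], [0, 0, 10, 0, 0, 0, 0.6], [0, 0, 0, 0, 0, 0, 0.6]]}}

```text
t: 15.75
eef_pos: [0.4526, 0.2171, 0.034]
tool_rot: [0.001, 0.972, -0.235, -0.001]
contact_force: [1.0, 0.2, -3.0]
gripper_width: 0.599
```

Run:
```python
from h import *
Rz=Ro.from_euler('z',-YAW,degrees=True)
p,R,o=pose();print(p.round(4),Rz.apply(p-ORG).round(4),R.as_matrix()[:,2].round(3).tolist(),o["t"],o["gripper_width"]*85,o["contact_force"])
```

```text
[0.4526 0.2171 0.034 ] [-0.2196  0.0631  0.034 ] [-0.002, -0.001, -1.0] 15.75 50.949802645381475 [ 1.02667535  0.15316639 -2.98647851]
```

Emit:
{"method": "apply_moves", "body": {"increments": [[0, 0, 4, 0, 0, 0, 0.6], [0, 0, 3, 0, 0, 0, 0.6], [0, 0, 0.5, 0, 0, 0, 0.6], [0, 0, 0, 0, 0, 0, -0.3], [0, 0, 0, 0, 0, 0, -0.45], [0, 0, 0, 0, 0, 0, -0.5], [0, 0, -40, 0, 0, 0, -0.5], [0, 0, -60, 0, 0, 0, -0.5]]}}

```text
t: 16.75
eef_pos: [0.454, 0.218, 0.1316]
tool_rot: [-0.001, 0.972, -0.235, -0.0]
contact_force: [-0.0, 1.7, 2.1]
gripper_width: 0.748
```

Run:
```python
from h import *
Rz=Ro.from_euler('z',-YAW,degrees=True)
p,R,o=pose();print(p.round(4),Rz.apply(p-ORG).round(4),R.as_matrix()[:,2].round(3).tolist(),o["t"],o["gripper_width"]*85,o["contact_force"])
shot("wrist","w11"); shot("scene","s11",(200,60,460,260),3)
```

```text
[0.454  0.218  0.1316] [-0.2182  0.0622  0.1316] [-0.0, 0.001, -1.0] 16.75 63.570574169874945 [-0.01343799  1.67096586  2.09208303]
```

View pics/w11.png

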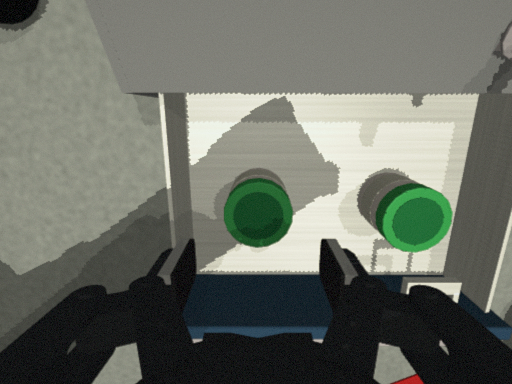

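View pics/s11.png

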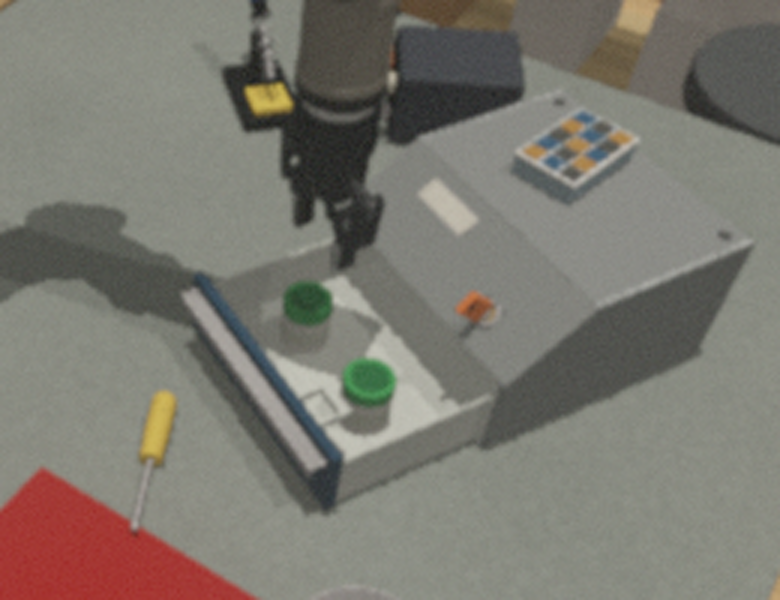

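Run:
```python
from h import *
plan([(st([-.29,.02,.15]),down(-27.3),2),(st([-.366,.017,.15]),down(-27.3),2),(st([-.366,.017,.05]),down(-27.3),2),(st([-.20,.017,.05]),down(-27.3),6)],1)
```

```text
12 rows; end [0.5026 0.2134 0.05  ]
[[19.6,37.6,-7.3,-0.4,-0.1,0.1,1.0],[19.7,37.6,-7.1,-0.3,-0.1,0.0,1.0],[1.5,38.0,0.0,0.0,0.0,0.0,1.0],[1.5,38.0,0.0,0.0,0.0,0.0,1.0],[0.0,0.0,50.0,0.0,0.0,0.0,1.0],[0.0,0.0,50.0,0.0,0.0,0.0,1.0],[0.0,-27.7,0.0,0.0,0.0,0.0,1.0],[0.0,-27.6,0.0,0.0,0.0,0.0,1.0]]
[[0.0,-27.7,0.0,0.0,0.0,0.0,1.0],[0.0,-27.7,0.0,0.0,0.0,0.0,1.0],[0.0,-27.7,0.0,0.0,0.0,0.0,1.0],[0.0,-27.6,0.0,0.0,0.0,0.0,1.0]]
```

Emit:
{"method": "apply_moves", "body": {"increments": [[20, 38, -10, 0, 0, 0, 1], [20, 38, -10, 0, 0, 0, 1], [1.5, 38, 0, 0, 0, 0, 1], [1.5, 38, 0, 0, 0, 0, 1], [0, 0, 0, 0, 0, 0, 1], [0, 0, 40, 0, 0, 0, 1], [0, 0, 40, 0, 0, 0, 1], [0, 0, 0, 0, 0, 0, 1]]}}

```text
t: 17.85
eef_pos: [0.4295, 0.0646, 0.0733]
tool_rot: [-0.008, 0.972, -0.233, 0.005]
contact_force: [-0.4, 0.6, 0.6]
gripper_width: 0.0
```

Run:
```python
from h import *
Rz=Ro.from_euler('z',-YAW,degrees=True)
p,R,o=pose();print(p.round(4),Rz.apply(p-ORG).round(4),R.as_matrix()[:,2].round(3).tolist(),o["t"],o["gripper_width"]*85,o["contact_force"])
shot("wrist","w12"); shot("scene","s12",(200,60,460,260),3)
```

```text
[0.4295 0.0646 0.0733] [-0.3657  0.0137  0.0733] [0.014, 0.013, -1.0] 17.85 0.030443967922685895 [-0.35049352  0.60998972  0.59794766]
```

View pics/w12.png

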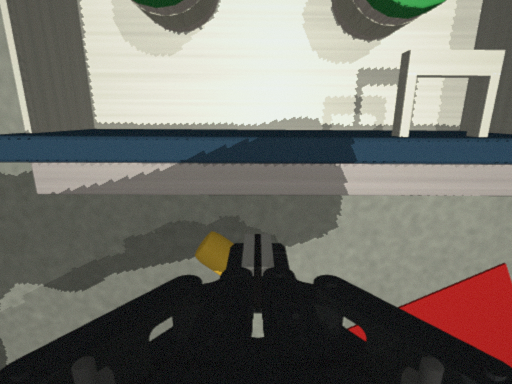

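View pics/s12.png

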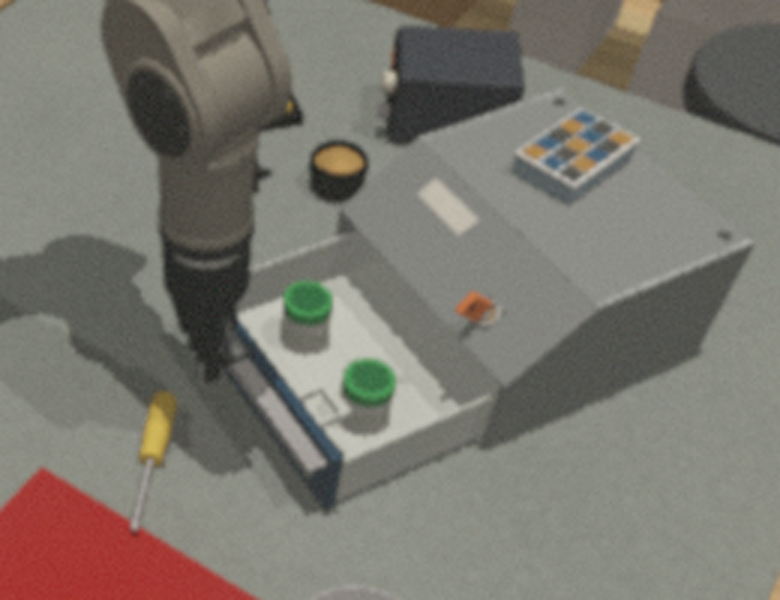

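Emit:
{"method": "apply_moves", "body": {"increments": [[0, 0, 23, -0.7, 0.7, 0, 1], [0, -8, 0, 0, 0, 0, 1], [0, -10, 0, 0, 0, 0, 1], [0, -12, 0, 0, 0, 0, 1], [0, -15, 0, 0, 0, 0, 1], [0, -18, 0, 0, 0, 0, 1], [0, -20, 0, 0, 0, 0, 1], [0, -20, 0, 0, 0, 0, 1]]}}

```text
t: 18.95
eef_pos: [0.481, 0.1585, 0.0599]
tool_rot: [-0.002, 0.972, -0.235, 0.013]
contact_force: [-2.2, -4.6, -3.5]
gripper_width: 0.002
```

Run:
```python
from h import *
Rz=Ro.from_euler('z',-YAW,degrees=True)
p,R,o=pose();print(p.round(4),Rz.apply(p-ORG).round(4),R.as_matrix()[:,2].round(3).tolist(),o["t"],o["gripper_width"]*85,Rz.apply(o["contact_force"]))
shot("scene","s13",(200,60,460,260),3)
```

```text
[0.481  0.1585 0.0599] [-0.2587  0.011   0.0599] [0.026, -0.002, -1.0] 18.95 0.20549281936345118 [-5.1048809  -0.20782539 -3.49921326]
```

View pics/s13.png

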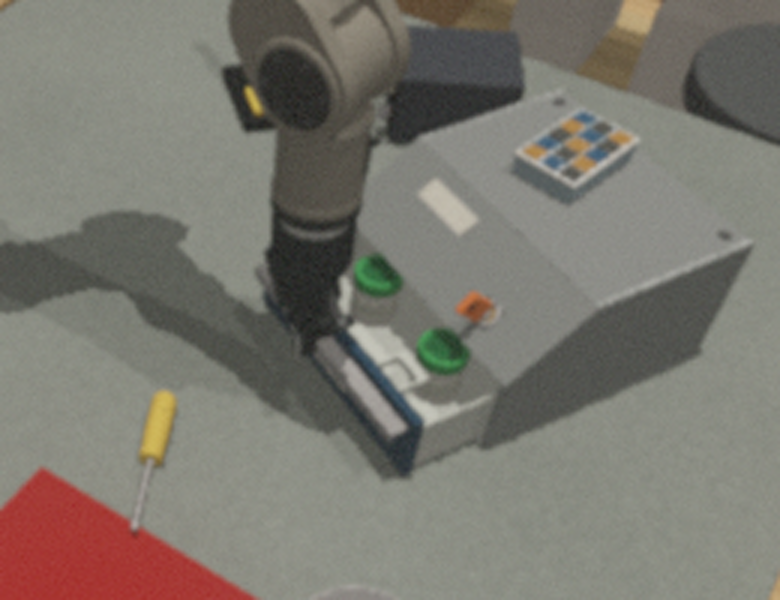

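Emit:
{"method": "apply_moves", "body": {"increments": [[0, -14, 5, 0, 0.8, 0, 1], [0, -16, 4, 0, 0.7, 0, 1], [0, -16, 2, 0, 0, 0, 1], [0, -14, 1, 0, 0, 0, 1], [0, -10, 1, 0, 0, 0, 1], [0, -6, 1, 0, 0, 0, 1], [0, -4, 0, 0, 0, 0, 1], [0, -3, 0, 0, 0, 0, 1]]}}

```text
t: 20.0
eef_pos: [0.5237, 0.2394, 0.0485]
tool_rot: [-0.0, 0.972, -0.234, 0.027]
contact_force: [-1.8, -3.1, 2.5]
gripper_width: -0.0
```

Run:
```python
from h import *
Rz=Ro.from_euler('z',-YAW,degrees=True)
p,R,o=pose();print(p.round(4),Rz.apply(p-ORG).round(4),R.as_matrix()[:,2].round(3).tolist(),o["t"],o["gripper_width"]*85,Rz.apply(o["contact_force"]))
shot("scene","s14",(200,60,460,260),3)
```

```text
[0.5237 0.2394 0.0485] [-0.1672  0.0101  0.0485] [0.053, -0.013, -0.999] 20.0 -0.041962539910092994 [-3.58479756  0.14064283  2.45476539]
```

View pics/s14.png

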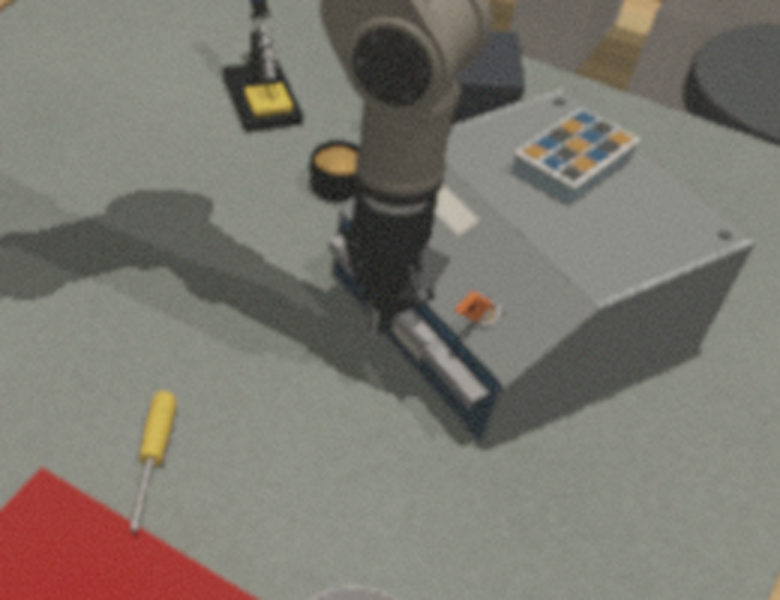

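Emit:
{"method": "apply_moves", "body": {"increments": [[0, -3, 0, 0, -0.7, 0, 1], [0, -3, 0, 0, -0.7, 0, 1], [0, -3, 0, 0, -0.7, 0, 1], [0, -3, 0, 0, -0.5, 0, 1], [0, -3, 0, 0, 0, 0, 1], [0, -3, 0, 0, 0, 0, 1], [0, -3, 0, 0, 0, 0, 1], [0, -3, 0, 0, 0, 0, 1]]}}

```text
t: 21.05
eef_pos: [0.5233, 0.241, 0.0474]
tool_rot: [0.007, 0.971, -0.241, -0.008]
contact_force: [-6.2, -9.2, 9.7]
gripper_width: -0.002
```

Run:
```python
from h import *
Rz=Ro.from_euler('z',-YAW,degrees=True)
p,R,o=pose();print(p.round(4),Rz.apply(p-ORG).round(4),R.as_matrix()[:,2].round(3).tolist(),o["t"],o["gripper_width"]*85,Rz.apply(o["contact_force"]))
shot("scene","s15",(250,80,430,220),4.3)
```

```text
[0.5233 0.241  0.0474] [-0.166   0.0113  0.0474] [-0.02, -0.01, -1.0] 21.05 -0.15157773049613668 [-11.03410422   1.33093626   9.65930308]
```

View pics/s15.png

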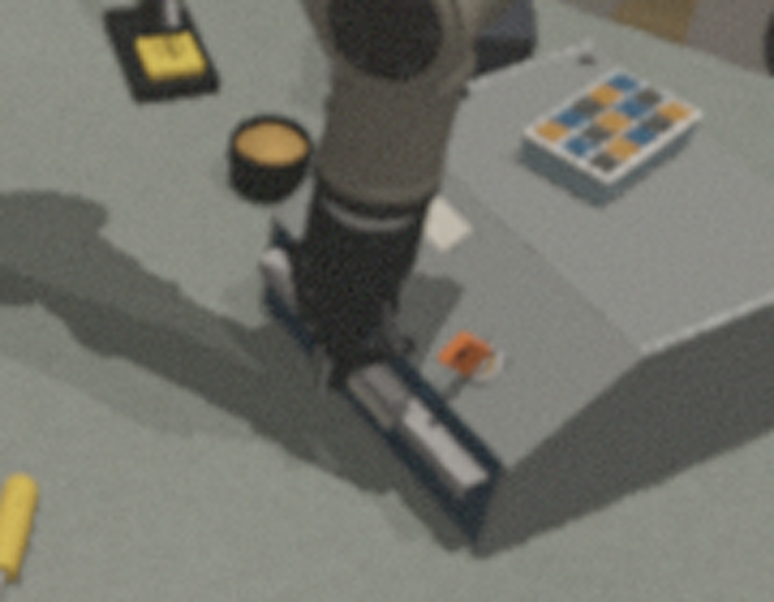

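Emit:
{"method": "apply_moves", "body": {"increments": [[0, 10, 0, 0, 0, 0, 1], [0, 40, 0, 0, 0, 0, 1], [0, 40, -30, 0, 0, 0, 1], [0, 10, -50, 0, 0, 0, -1], [0, 0, -55, 0, 0, 0, -1], [0, 0, -30, 0, 0, 0, -1], [0, 0, 0, 0, 0, 0, -1], [0, 0, 0, 0, 0, 0, -1]]}}

```text
t: 22.1
eef_pos: [0.4797, 0.1541, 0.2188]
tool_rot: [0.002, 0.971, -0.24, -0.008]
contact_force: [0.3, -0.2, -0.1]
gripper_width: 1.0
```

Run:
```python
from h import *
Rz=Ro.from_euler('z',-YAW,degrees=True)
p,R,o=pose();print(p.round(4),Rz.apply(p-ORG).round(4),R.as_matrix()[:,2].round(3).tolist(),o["t"],o["gripper_width"]*85,o["q"].round(2))
shot("wrist","w16",s=1.5)
```

```text
[0.4797 0.1541 0.2188] [-0.2632  0.0101  0.2188] [-0.016, 0.001, -1.0] 22.1 85.0010536650862 [-1.17  0.29  0.9   2.   -0.28  0.99 -0.61]
```

View pics/w16.png

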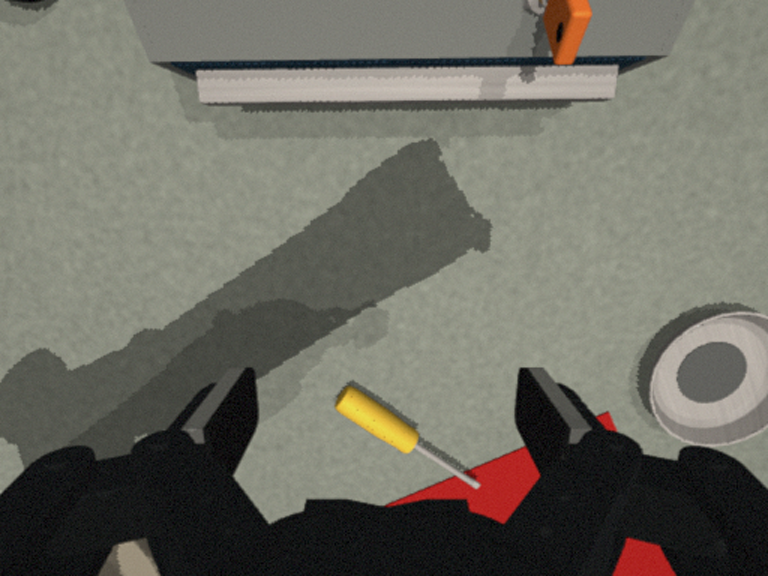

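Run:
```python
from h import *
cal=dict(np.load("pics/w16.npz"));Rz=Ro.from_euler('z',-YAW,degrees=True)
f=lambda u,v,z:(Rz.apply(onplane(cal,u/1.5,v/1.5,z)-ORG)).round(4)
print("lip",f(200,103,.06),f(615,99,.06),f(400,101,.06),"hood",f(155,62,.098),f(668,55,.098),"lip in",f(200,73,.075),f(615,66,.075))
cal=dict(np.load("pics/w5.npz"));g=lambda u,v,z:(Rz.apply(onplane(cal,u,v,z)-ORG)).round(4)
print("before: lip outer",g(90,291,.06),g(310,291,.06),"hood",g(2,75,.098),g(376,76,.098))
```

```text
lip [-0.1537  0.1305  0.06  ] [-0.154  -0.1319  0.06  ] [-0.1538  0.0031  0.06  ] hood [-0.1377  0.137   0.098 ] [-0.1374 -0.1392  0.098 ] lip in [-0.1391  0.1223  0.075 ] [-0.1381 -0.1224  0.075 ]
before: lip outer [-0.3479  0.124   0.06  ] [-0.3457 -0.1101  0.06  ] hood [-0.1383  0.1353  0.098 ] [-0.138  -0.1408  0.098 ]
```

```bash
cat >> h.py <<'E'
ORG=ORG+Ro.from_euler('z',YAW,degrees=True).apply([.0025,0,0])
def Rlock(roll=0): # tool at lock, roll deg clockwise
    M=np.array([[0,-.8192,.5736],[-1,0,0],[0,-.5736,-.8192]]) # columns x,y,z in store frame
    return Ro.from_euler('z',YAW,degrees=True)*Ro.from_matrix(M)*Ro.from_euler('z',roll,degrees=True)
NL=np.array([-.5736,0,.8192]); LK=np.array([-.112,-.07,.1175])
def lk(d,dx=0,dy=0): return st(LK+NL*d+np.array([.8192*dx,dy,.5736*dx]))
E
python3 - <<'E'
from h import *
print(st(LK)); plan([(lk(.16),Rlock(),4),(lk(.09),Rlock(),2)],0.05)
E
```

```text
[0.62138108 0.25389094 0.1175    ]
6 rows; end [0.5977 0.208  0.1912]
[[19.8,-15.6,-7.9,8.9,0.2,-0.2,0.05],[19.8,-16.6,-5.3,8.8,0.1,-0.1,0.05],[19.9,-17.1,-2.7,8.9,0.2,-0.2,0.05],[19.9,-17.2,0.1,8.8,0.1,-0.2,0.05],[0.0,0.0,35.0,0.0,0.0,0.0,0.05],[0.1,-0.1,35.0,0.0,0.0,0.0,0.05]]
```

Emit:
{"method": "apply_moves", "body": {"increments": [[20, -16, -8, 9, 0, 0, 0.05], [20, -16, -6, 9, 0, 0, 0.05], [20, -17, -3, 9, 0, 0, 0.05], [20, -17, 0, 9, 0, 0, 0.05], [0, 0, 35, 0, 0, 0, 0.05], [0, 0, 30, 0, 0, 0, 0.05], [0, 0, 0, 0, 0, 0, 0.05], [0, 0, 0, 0, 0, 0, 0.05]]}}

```text
t: 23.15
eef_pos: [0.5977, 0.203, 0.1867]
tool_rot: [-0.301, 0.922, -0.234, 0.066]
contact_force: [1.2, 0.8, 0.2]
gripper_width: 0.476
```

Run:
```python
from h import *
p,R,o=pose();print(p.round(4),o["t"],o["gripper_width"]*85,o["q"].round(2))
print("err to lk(.09)",plan([(lk(.09),Rlock(),1)],0.05))
shot("wrist","w17",s=1.5)
```

```text
[0.5977 0.203  0.1867] 23.15 40.44948744888638 [-0.65  0.4   0.58  2.07 -1.24  0.77  0.32]
1 rows; end [0.5977 0.208  0.1912]
[[-2.4,-6.2,-1.1,-0.9,0.4,-1.3,0.05]]
err to lk(.09) (array([0.59768674, 0.20797462, 0.19122581]), Rotation.from_matrix(array([[ 8.88543641e-01, -3.75644174e-01,  2.63403973e-01],
                            [-4.58791956e-01, -7.27977247e-01,  5.09469399e-01],
                            [ 3.72887780e-04, -5.73533419e-01, -8.19182079e-01]])))
```

View pics/w17.png

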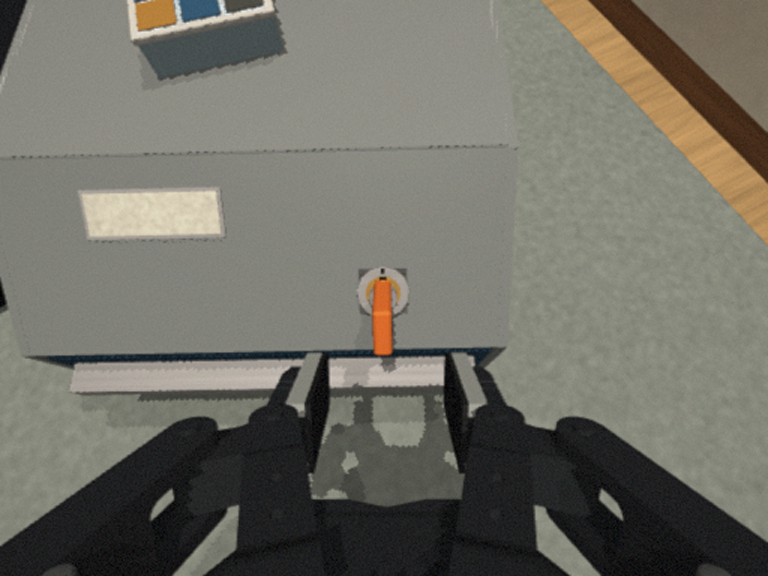

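Run:
```python
from h import *
cal=dict(np.load("pics/w17.npz"))
Rs=Ro.from_euler('z',YAW,degrees=True)
n=Rs.apply(NL)
def onl(u,v,d):
    p,dd=ray(cal,u/1.5,v/1.5);q=lk(d);t=n@(q-p)/(n@dd);r=Rs.inv().apply(p+dd*t-q);return np.round([r@[.8192,0,.5736],r[1]],4)
for nm,u,v,d in [("ros",382.5,293,.003),("tip centre",383,332,.043),("tip top",383,313,.043),("tip bot",383,353,.043),("fascia lo L",22,356,0),("fascia lo R",506,349,0),("fascia up L",0,159,0),("fascia up R",516,148,0)]: print(nm,onl(u,v,d))
plan([(lk(.05),Rlock(),2)],0.05)
```

```text
ros [-0.0001  0.0004]
tip centre [-0.0078 -0.0002]
tip top [ 0.0013 -0.0004]
tip bot [-0.0182  0.0001]
fascia lo L [-0.0342  0.2093]
fascia lo R [-0.0354 -0.069 ]
fascia up L [0.0741 0.1941]
fascia up R [ 0.0734 -0.0686]
2 rows; end [0.6082 0.2284 0.1585]
[[-1.0,-2.7,19.5,-0.5,0.2,-0.6,0.05],[-1.0,-2.9,19.4,-0.4,0.2,-0.7,0.05]]
```

Run:
```python
from h import *
im=cv2.imread("pics/w17.png");cv2.imwrite("pics/w17c.png",cv2.resize(im[250:380,320:450],None,fx=5,fy=5,interpolation=cv2.INTER_CUBIC))
cal=dict(np.load("pics/w17.npz"))
for d in [.003,.007,.043]:
  for dx in [-.012,0,.012]:
    print(d,dx,(proj(cal,lk(d,dx))*1.5).round(1))
```

```text
0.003 -0.012 [383.8 313.8]
0.003 0 [383.3 292.8]
0.003 0.012 [382.7 271.2]
0.007 -0.012 [383.7 316.1]
0.007 0 [383.2 294.8]
0.007 0.012 [382.6 272.9]
0.043 -0.012 [382.9 340.5]
0.043 0 [382.2 315.8]
0.043 0.012 [381.5 290.4]
```

View pics/w17c.png

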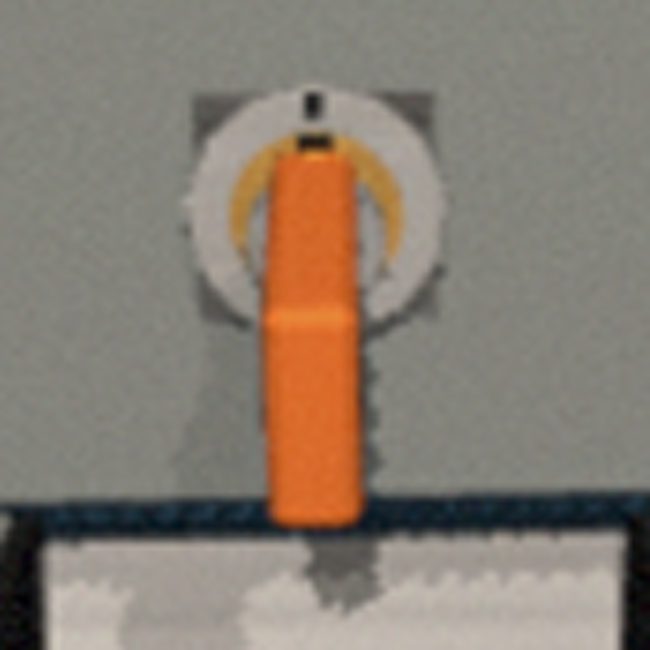

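Run:
```python
from h import *
for f,s in [("w4",1.5),("w5",1),("w16",1.5)]:
  cal=dict(np.load(f"pics/{f}.npz"));print(f)
  for d,dx in [(.003,0),(.007,.012),(.007,-.012),(.043,.012),(.043,-.012)]:
    print(d,dx,(proj(cal,lk(d,dx))*s).round(1))
for f,c in [("w4",(360,20,480,180)),("w5",(250,0,320,100)),("w16",(500,0,640,90))]:
    im=cv2.imread(f"pics/{f}.png");cv2.imwrite(f"pics/{f}c.png",cv2.resize(im[c[1]:c[3],c[0]:c[2]],None,fx=4,fy=4,interpolation=cv2.INTER_CUBIC))
```

```text
w4
0.003 0 [408.7  73.4]
0.007 0.012 [409.9  48.7]
0.007 -0.012 [408.2 103.9]
0.043 0.012 [413.7  90.6]
0.043 -0.012 [411.3 148.4]
w5
0.003 0 [282.9  26.4]
0.007 0.012 [284.6   7.5]
0.007 -0.012 [282.   48.5]
0.043 0.012 [288.1  33.5]
0.043 -0.012 [284.7  77.1]
w16
0.003 0 [557.4 -16. ]
0.007 0.012 [567.4 -44.7]
0.007 -0.012 [552.1  15.8]
0.043 0.012 [590.3 -16.8]
0.043 -0.012 [570.9  48. ]
```

View pics/w4c.png

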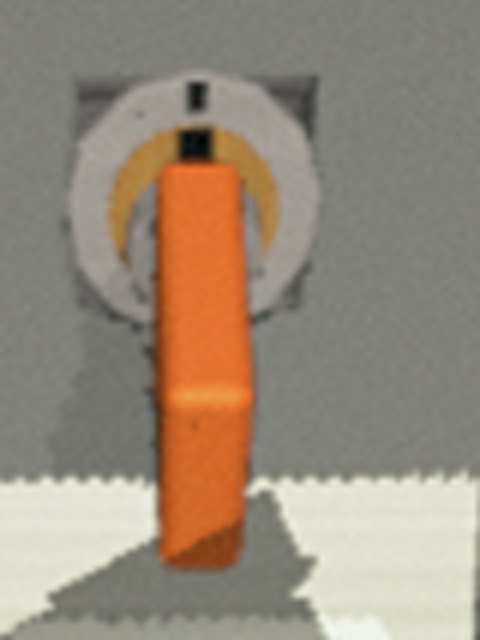

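View pics/w16c.png

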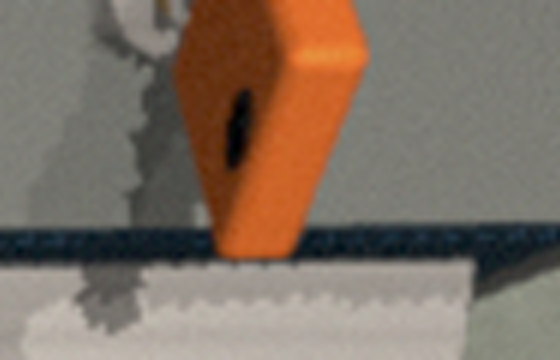

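Run:
```python
from h import *
Rs=Ro.from_euler('z',YAW,degrees=True)
C={f:dict(np.load(f"pics/{f}.npz")) for f in ["w4","w17","w16","w5"]}
def T(obs):
    A=np.zeros((3,3));b=np.zeros(3);L=[]
    for f,u,v,s in obs:
        p,d=ray(C[f],u/s,v/s);d/=np.linalg.norm(d);M=np.eye(3)-np.outer(d,d);A+=M;b+=M@p;L.append((p,M))
    x=np.linalg.solve(A,b);r=Rs.inv().apply(x-st(LK));
    print(np.round([r@[.8192,0,.5736],r[1],r@NL],4),[round(float(np.linalg.norm(M@(x-p))),4) for p,M in L])
T([("w4",411,119,1.5),("w17",382.5,313.5,1.5),("w16",582,13.5,1.5)])
T([("w4",410,161,1.5),("w17",383.5,354,1.5),("w16",564,65,1.5)])
T([("w4",410,61.5,1.5),("w17",383,281,1.5)])
T([("w4",408.5,70.5,1.5),("w17",382.5,293,1.5)])
```

```text
[0.0016 0.0002 0.0442] [0.0005, 0.0004, 0.0002]
[-0.02   -0.      0.0403] [0.0002, 0.0001, 0.0003]
[ 0.0085 -0.0001  0.0107] [0.0001, 0.0001]
[-0.0015  0.0002 -0.0028] [0.0004, 0.0004]
```

```bash
cat >> h.py <<'E'
def key(s,tilt=10,roll=0): # point on sagging key axis, s m above bow base (key z=4mm)
    a=np.array([-np.sin(np.radians(tilt)),np.cos(np.radians(tilt))]);b=np.array([-.0033,.0086])+a*s
    return lk(b[1],b[0])
def Rkey(tilt=10,roll=0): return Rlock()*Ro.from_euler('x',tilt,degrees=True)*Ro.from_euler('z',roll,degrees=True)
E
python3 - <<'E'
from h import *
print("pre"); p,R=plan([(key(.055),Rkey(),2)],0.05); print("in");plan([(key(.0065),Rkey(),2)],0.05,p,R)
E
```

```text
pre
2 rows; end [0.6001 0.2126 0.1615]
[[-0.9,3.6,13.0,4.5,0.1,-0.7,0.05],[-0.9,4.6,12.7,4.6,0.2,-0.6,0.05]]
in
2 rows; end [0.6158 0.243  0.1273]
[[0.0,0.0,24.2,0.0,0.0,0.0,0.05],[0.0,0.0,24.3,0.0,0.0,0.0,0.05]]
```

Emit:
{"method": "apply_moves", "body": {"increments": [[-1, 4, 13, 4.5, 0, -0.6, 0.05], [-1, 4, 12, 4.6, 0, -0.6, 0.05], [0, 0, 0, 0, 0, 0, 0.05], [0, 0, 0, 0, 0, 0, 0.05], [0, 0, 0, 0, 0, 0, 0.05], [0, 0, 0, 0, 0, 0, 0.05], [0, 0, 0, 0, 0, 0, 0.05], [0, 0, 0, 0, 0, 0, 0.05]]}}

```text
t: 24.2
eef_pos: [0.5989, 0.2076, 0.1631]
tool_rot: [-0.346, 0.908, -0.221, 0.079]
contact_force: [0.7, -1.4, -0.5]
gripper_width: 0.48
```

Run:
```python
from h import *
p,R,o=pose();print(p.round(4),o["t"],o["gripper_width"]*85,o["q"].round(2))
plan([(key(.055),Rkey(),1)],0.05)
shot("wrist","w18",s=1.5)
```

```text
[0.5989 0.2076 0.1631] 24.2 40.8232213690162 [-0.27  0.41  0.14  2.1  -1.36  0.65  0.52]
1 rows; end [0.6    0.2126 0.1616]
[[-1.2,-2.7,4.4,3.4,0.5,-0.3,0.05]]
```

View pics/w18.png

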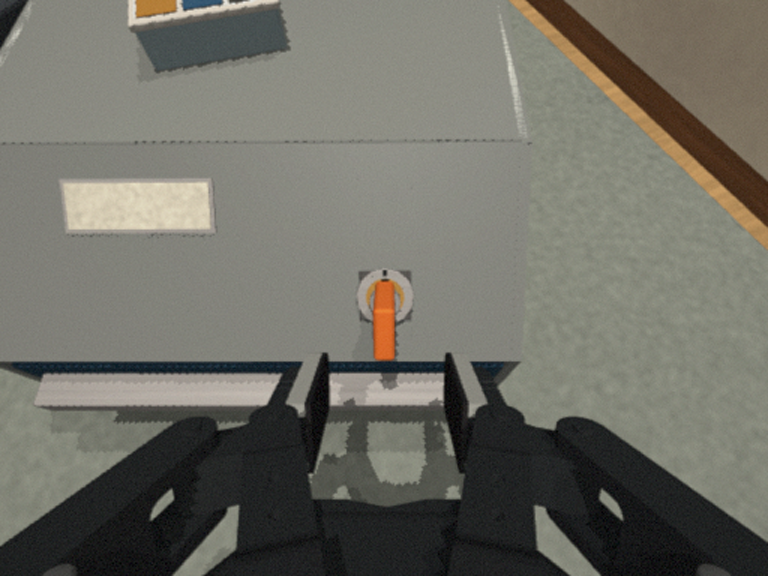

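Run:
```python
from h import *
p,R,o=pose()
# key bow in tool coords
for s in (0,.0065,.036): print(s,(R.inv().apply(key(s)-p)*1000).round(1))
g=key(.025); tgt=g+R.apply([0,0,.0187]); print((R.inv().apply(tgt-p)*1000).round(1))
# check pixel measure of key in w18
cal=dict(np.load("pics/w18.npz"))
for s,dx in [(0,.012),(.036,.012),(.036,-.012)]:
    q=key(s)+ (lk(0,np.cos(np.radians(10))*dx)-lk(0,0))+(lk(np.sin(np.radians(10))*dx)-lk(0)); print((proj(cal,q)*1.5).round(1))
```

```text
0 [-0.7 -6.  59.3]
0.0065 [-0.8 -5.6 52.8]
0.036 [-1.  -3.8 23.4]
[-0.9 -4.5 53.1]
[385.1 282.3]
[384.2 310.5]
[384.6 364. ]
```

Emit:
{"method": "apply_moves", "body": {"increments": [[-1, -4.5, 3, 0, 0, 0, 0.05], [0, 0, 15, 0, 0, 0, 0.05], [0, 0, 15, 0, 0, 0, 0.05], [0, 0, 12, 0, 0, 0, 0.05], [0, 0, 5, 0, 0, 0, 0.05], [0, 0, 0, 0, 0, 0, 0.05], [0, 0, 0, 0, 0, 0, 0.05], [0, 0, 0, 0, 0, 0, 0.05]]}}

```text
t: 25.25
eef_pos: [0.6156, 0.2426, 0.1287]
tool_rot: [-0.346, 0.908, -0.222, 0.079]
contact_force: [0.3, -0.3, 1.1]
gripper_width: 0.478
```

Run:
```python
from h import *
p,R,o=pose();print(p.round(4),o["t"],o["gripper_width"]*85,o["q"].round(2),o["contact_force"])
for s in (0,.0065,.025,.036): print(s,(R.inv().apply(key(s)-p)*1000).round(1))
print(np.degrees((Rlock().inv()*R).as_rotvec()).round(1))
shot("wrist","w19",s=1.5); shot("scene","s19",(300,100,430,200),6)
```

```text
[0.6156 0.2426 0.1287] 25.25 40.624702987475125 [-0.07  0.49 -0.18  2.05 -1.36  0.48  0.53] [ 0.32920444 -0.29121732  1.09722132]
0 [0.1 0.2 7.8]
0.0065 [0.  0.6 1.4]
0.025 [ -0.1   1.7 -17.1]
0.036 [ -0.2   2.3 -28.1]
[ 6.6 -0.5  0.3]
```

View pics/w19.png

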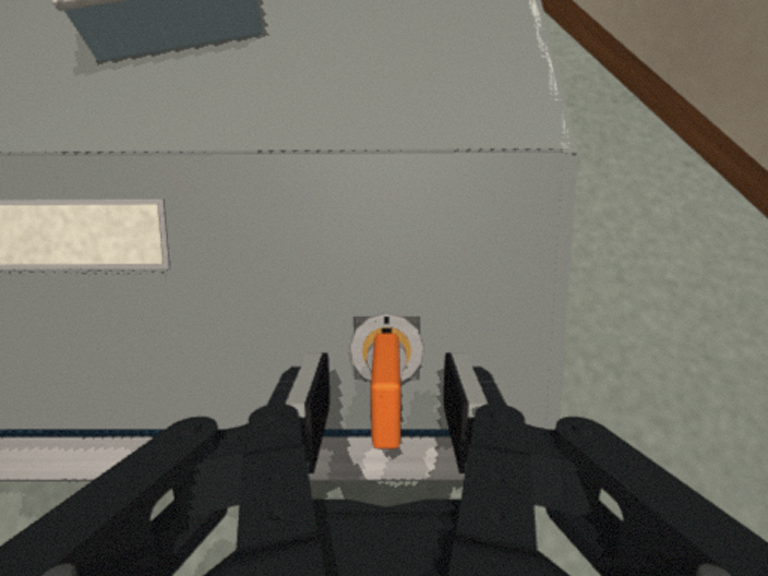

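View pics/s19.png

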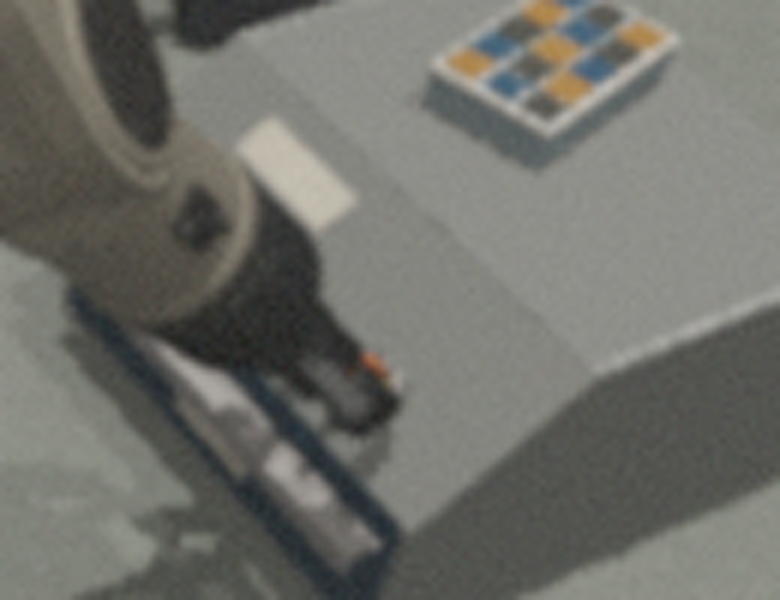

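Emit:
{"method": "apply_moves", "body": {"increments": [[0, 0, 0, 0, 0, 0, 0.5], [0, 0, 0, 0, 0, 0, 1], [0, 0, 0, 0, 0, 0, 1], [0, 0, 0, 0, 0, 0, 1], [0, 0, 0, 0, 0, 0, 1], [0, 0, 0, 0, 0, 0, 1], [0, 0, 0, 0, 0, 0, 1], [0, 0, 0, 0, 0, 0, 1]], "grip_force": 60}}

```text
t: 26.35
eef_pos: [0.6156, 0.2427, 0.129]
tool_rot: [-0.346, 0.908, -0.222, 0.08]
contact_force: [-1.1, -0.3, 0.7]
gripper_width: 0.096
```

Run:
```python
from h import *
p,R,o=pose();print(p.round(4),o["t"],o["gripper_width"]*85,o["q"].round(2),o["contact_force"],o["torque"])
g=p+R.apply([0,0,-.0187]); Rs=Ro.from_euler('z',YAW,degrees=True)
r=Rs.inv().apply(g-st(LK));print("grasp pt in lock fr",np.round([r@[.8192,0,.5736],r[1],r@NL],4),np.degrees((Rlock().inv()*R).as_rotvec()).round(1))
shot("wrist","w20",s=1.5)
tg=lk(.030); R2=Rlock()*Ro.from_euler('x',0,degrees=True)
plan([(tg+R2.apply([0,0,.0187]),R2,4)],1)
```

```text
[0.6156 0.2427 0.129 ] 26.35 8.148272064292016 [-0.07  0.49 -0.18  2.05 -1.36  0.48  0.53] [-1.08244653 -0.31562399  0.69408205] [-0.62865359  0.33939325 -0.00750098]
grasp pt in lock fr [-0.0059 -0.0001  0.0352] [ 6.6 -0.4  0.3]
4 rows; end [0.6184 0.2481 0.1268]
[[0.0,-0.8,1.4,-1.7,0.1,-0.1,1.0],[0.0,-0.8,1.5,-1.6,0.1,0.0,1.0],[0.1,-0.9,1.4,-1.7,0.1,-0.1,1.0],[0.0,-0.9,1.3,-1.6,0.1,-0.1,1.0]]
```

View pics/w20.png

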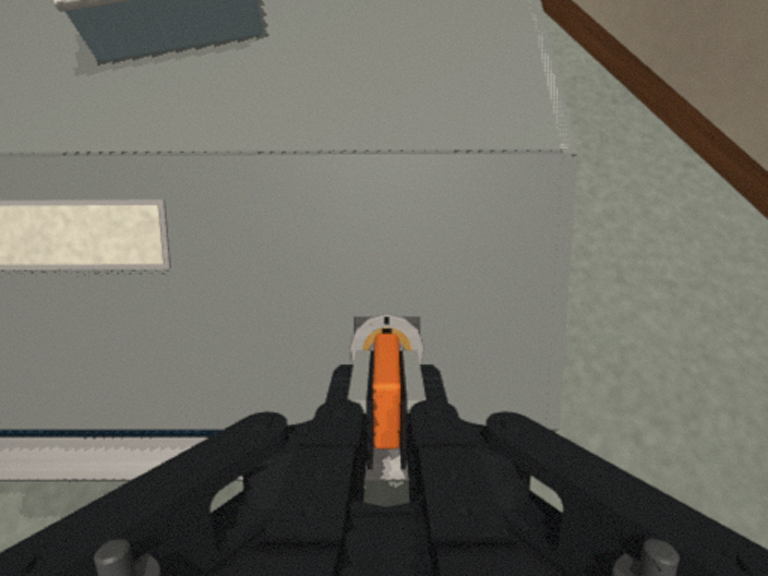

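Run:
```python
from h import *
tg=lk(.0348); R2=Rlock()*Ro.from_euler('x',-2,degrees=True)
plan([(tg+R2.apply([0,0,.0187]),R2,4)],1)
```

```text
4 rows; end [0.6168 0.2452 0.1304]
[[0.0,-0.8,0.2,-2.2,0.1,-0.1,1.0],[0.0,-0.7,0.2,-2.1,0.1,0.0,1.0],[0.0,-0.8,0.2,-2.2,0.1,-0.1,1.0],[0.0,-0.8,0.1,-2.1,0.2,-0.1,1.0]]
```

Emit:
{"method": "apply_moves", "body": {"increments": [[0, -0.8, 0.2, -2.2, 0, 0, 1], [0, -0.8, 0.2, -2.2, 0, 0, 1], [0, -0.8, 0.2, -2.2, 0, 0, 1], [0, -0.8, 0.2, -2.0, 0, 0, 1], [0, 0, 0, 0, 0, 0, 1], [0, 0, 0, 0, 0, 0, 1], [0, 0, 0, 0, 0, 0, 1], [0, 0, 0, 0, 0, 0, 1]]}}

```text
t: 27.4
eef_pos: [0.6167, 0.2449, 0.1301]
tool_rot: [-0.276, 0.932, -0.228, 0.062]
contact_force: [-0.4, -0.1, -0.0]
gripper_width: 0.094
```

```bash
cat >> h.py <<'E'
def lockstat():
    p,R,o=pose();g=p+R.apply([0,0,-.0187]); Rs=Ro.from_euler('z',YAW,degrees=True)
    r=Rs.inv().apply(g-st(LK));print("t",o["t"],"grasp in lock fr mm",np.round([r@[819.2,0,573.6],r[1]*1000,r@NL*1000],1),"w",round(o["gripper_width"]*85,1),"q",o["q"].round(2))
    print("tool rot vs lock",np.degrees((Rlock().inv()*R).as_rotvec()).round(1),"F tool",R.inv().apply(o["contact_force"]).round(1),"T tool",R.inv().apply(o["torque"]).round(2))
    return p,R,o
E
python3 - <<'E'
from h import *
lockstat();shot("wrist","w21",s=1.5)
E
```

```text
t 27.4 grasp in lock fr mm [-0.4 -0.1 34.8] w 8.0 q [-0.28  0.47  0.01  1.99 -1.02  0.5   0.12]
tool rot vs lock [-2.1 -0.5  0.3] F tool [-0.3  0.3 -0.1] T tool [-0.62 -0.   -0.01]
```

View pics/w21.png

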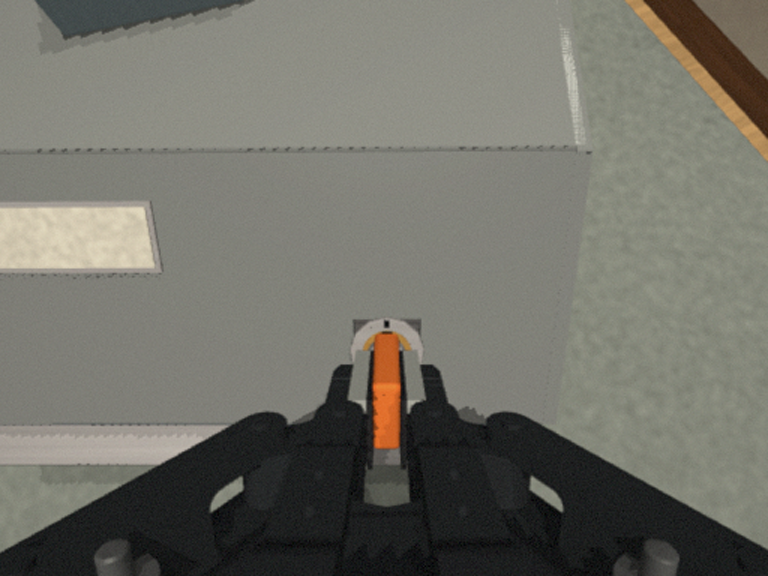

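Emit:
{"method": "apply_moves", "body": {"increments": [[0, 0, 0, 0, 0, 8, 1], [0, 0, 0, 0, 0, 8, 1], [0, 0, 0, 0, 0, 8, 1], [0, 0, 0, 0, 0, 8, 1], [0, 0, 0, 0, 0, 8, 1], [0, 0, 0, 0, 0, 8, 1], [0, 0, 0, 0, 0, 0, 1], [0, 0, 0, 0, 0, 0, 1]]}}

```text
t: 28.45
eef_pos: [0.6151, 0.2471, 0.1309]
tool_rot: [-0.278, 0.752, -0.594, -0.062]
contact_force: [-0.3, -0.7, 0.9]
gripper_width: 0.09
```

Run:
```python
from h import *
p,R,o=lockstat();shot("wrist","w22",s=1.5)
a=R.as_matrix()[:,2]; Rs=Ro.from_euler('z',YAW,degrees=True);print("axis tilt: z in lock frame",Rlock().inv().apply(a).round(3))
```

```text
t 28.45 grasp in lock fr mm [ 1.   2.2 34.7] w 7.6 q [-0.42  0.47  0.18  2.   -1.14  0.56 -0.65]
tool rot vs lock [-2.1  0.  49.6] F tool [ 0.1  0.1 -1.1] T tool [-0.3   0.29 -0.06]
axis tilt: z in lock frame [-0.014  0.033  0.999]
```

View pics/w22.png

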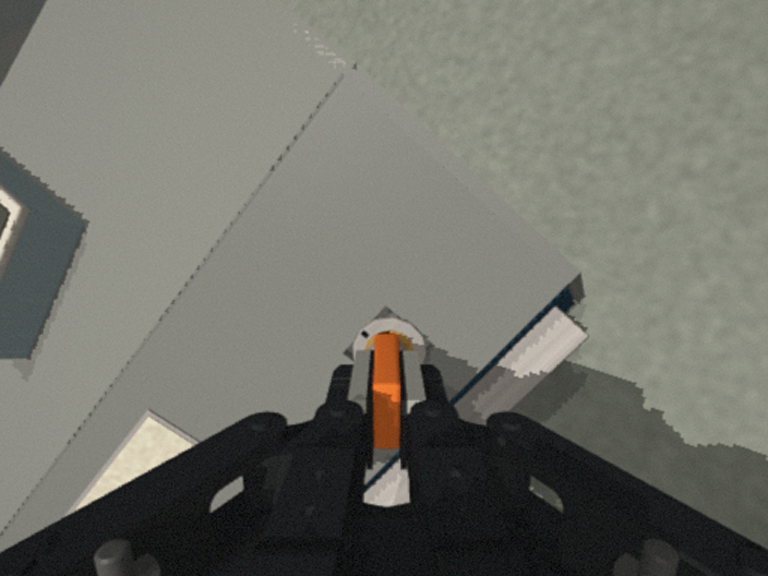

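Run:
```python
from h import *
R2=Rlock(92)*Ro.from_euler('x',-2,degrees=True)
plan([(lk(.0347)+R2.apply([0,0,.0187]),R2,5)],1)
```

```text
5 rows; end [0.6165 0.246  0.1306]
[[0.3,-0.2,0.0,-0.1,-0.5,8.5,1.0],[0.2,-0.3,0.0,-0.1,-0.4,8.4,1.0],[0.2,-0.3,0.0,-0.1,-0.5,8.5,1.0],[0.2,-0.3,0.0,-0.1,-0.4,8.5,1.0],[0.1,-0.3,0.0,-0.1,-0.5,8.4,1.0]]
```

Emit:
{"method": "apply_moves", "body": {"increments": [[0.3, -0.3, 0, 0, -0.5, 8.5, 1], [0.2, -0.3, 0, 0, -0.5, 8.5, 1], [0.2, -0.3, 0, 0, -0.5, 8.5, 1], [0.2, -0.3, 0, 0, -0.5, 8.5, 1], [0.1, -0.3, 0, 0, -0.5, 8.5, 1], [0, 0, 0, 0, 0, 1, 1], [0, 0, 0, 0, 0, 1, 1], [0, 0, 0, 0, 0, 1, 1]]}}

```text
t: 29.5
eef_pos: [0.6166, 0.249, 0.1325]
tool_rot: [0.245, -0.459, 0.834, 0.185]
contact_force: [0.0, -0.0, -0.3]
gripper_width: 0.095
```

Run:
```python
from h import *
p,R,o=lockstat();shot("wrist","w23",s=1.5)
```

```text
t 29.5 grasp in lock fr mm [ 3.   1.4 34.8] w 8.1 q [-0.47  0.49  0.28  2.01 -1.27  0.64 -1.32]
tool rot vs lock [-1.  -2.  95.6] F tool [ 0.2 -0.1  0.2] T tool [ 0.08  0.31 -0.05]
```

View pics/w23.png

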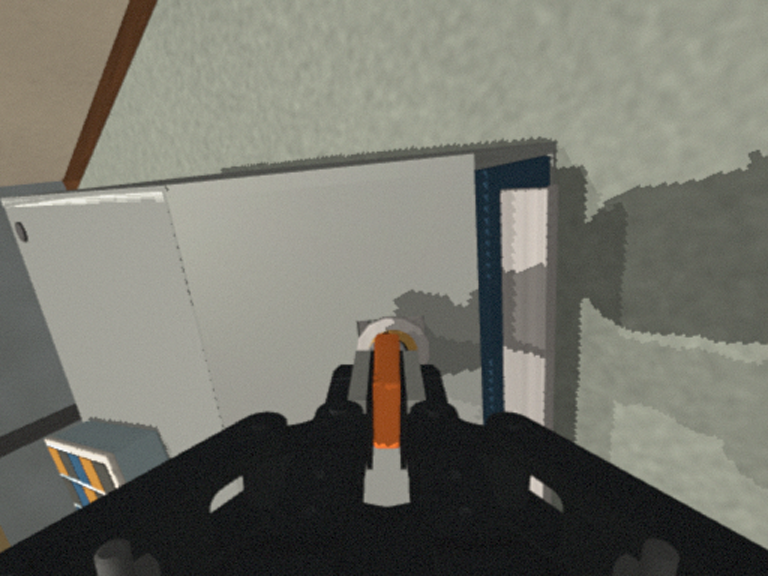

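Emit:
{"method": "apply_moves", "body": {"increments": [[-1, 1, 0, 0, 0, 1.5, 1], [-0.5, 1, 0, 0, 0, 1.5, 1], [0, 0, 0, 0, 0, 1.5, 1], [0, 0, 0, 0, 0, 1.5, 1], [0, 0, 0, 0, 0, 1.5, 1], [0, 0, 0, 0, 0, 1, 1], [0, 0, 0, 0, 0, 1, 1], [0, 0, 0, 0, 0, 0, 1]]}}

```text
t: 30.55
eef_pos: [0.6166, 0.2494, 0.133]
tool_rot: [0.228, -0.383, 0.872, 0.204]
contact_force: [1.3, 0.6, -1.2]
gripper_width: 0.091
```

Run:
```python
from h import *
p,R,o=lockstat();shot("wrist","w24",(180,150,350,330),4)
```

```text
t 30.55 grasp in lock fr mm [ 3.6  1.6 35. ] w 7.8 q [-0.49  0.49  0.3   2.02 -1.28  0.64 -1.49]
tool rot vs lock [ -1.1  -1.8 105.8] F tool [-0.5 -0.8  1.6] T tool [ 0.54  0.44 -0.05]
```

View pics/w24.png

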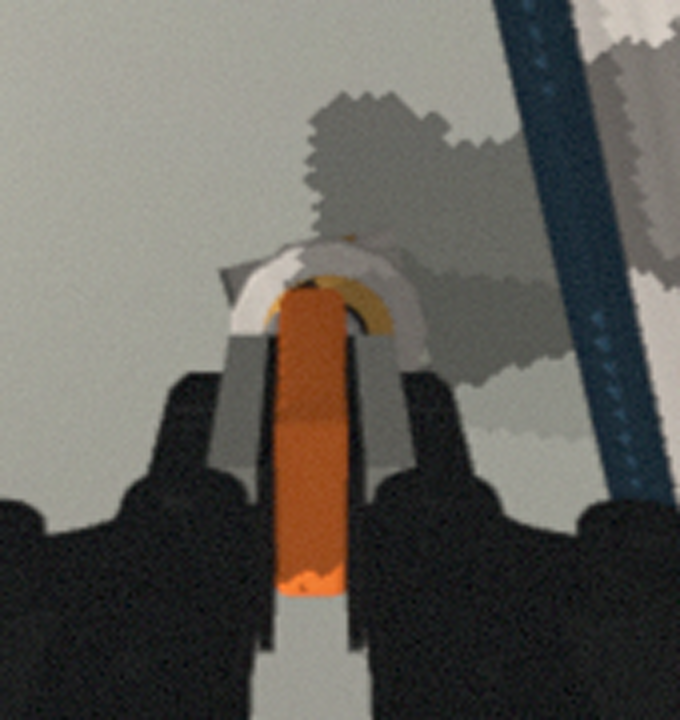

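Run:
```python
from h import *
p,R,o=lockstat();print(o["torque"],o["contact_force"])
z=-Ro.from_euler('z',YAW,degrees=True).apply(NL);print("torque about lock axis",o["torque"]@z, o["joint_torque"].round(2))
shot("scene","s24",(310,120,410,200),7);shot("top","t24",(140,110,240,180),7)
```

```text
t 30.6 grasp in lock fr mm [ 3.7  1.6 35. ] w 7.9 q [-0.49  0.49  0.3   2.02 -1.28  0.64 -1.49]
tool rot vs lock [ -1.1  -1.8 105.8] F tool [-0.  -1.5  1.4] T tool [ 0.56  0.43 -0.07]
[-0.68010916 -0.09560281 -0.17513446] [ 1.48782168 -0.16193868 -1.44559636]
torque about lock axis -0.08418369444404897 [ -0.44 -51.5    4.06 -19.65  -1.22   1.49  -0.09]
```

View pics/s24.png

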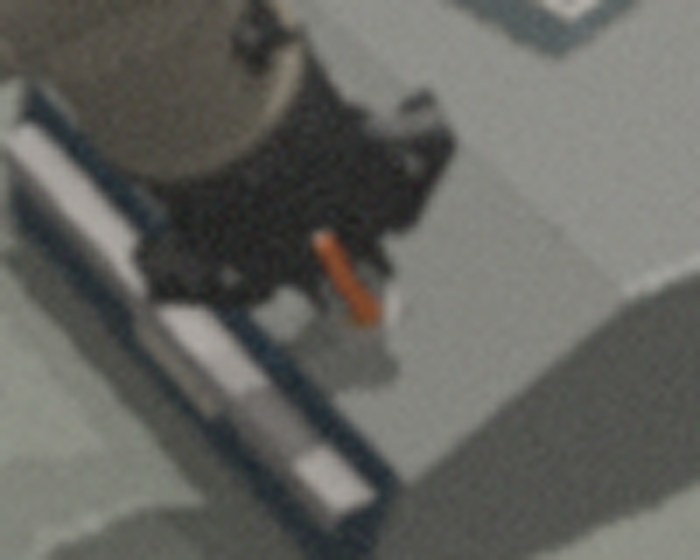

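Run:
```python
import cv2,numpy as np
o=[]
for f in ["w21","w22","w23"]:
    im=cv2.imread(f"pics/{f}.png");c=im[300:400,330:450];o.append(cv2.resize(c,None,fx=3.2,fy=3.2,interpolation=cv2.INTER_CUBIC))
c=cv2.imread("pics/w24.png")  # 4x of raw from (180,150)
c=c[(200-150)*4:(267-150)*4,(220-180)*4:(300-180)*4];o.append(cv2.resize(c,(384,320)))
cv2.imwrite("pics/cmp.png",np.vstack([np.hstack(o[:2]),np.hstack(o[2:])]))
```

```text
(no output)
```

View pics/cmp.png

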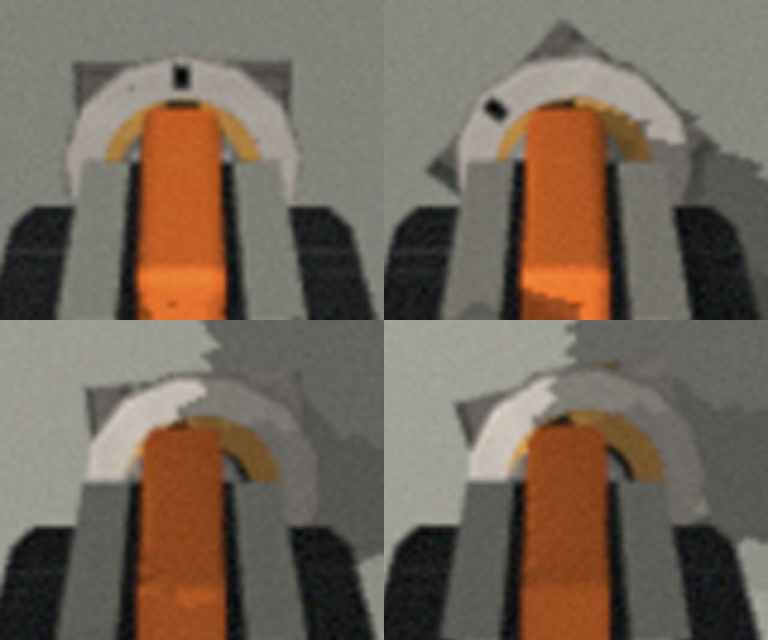

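Run:
```python
from h import *
R2=Rlock(107)*Ro.from_euler('x',-2,degrees=True)
plan([(lk(.0349)+R2.apply([0,0,.0187]),R2,3)],1)
```

```text
3 rows; end [0.6166 0.246  0.1309]
[[1.0,-0.8,0.0,-0.1,0.0,0.4,1.0],[1.0,-0.9,0.0,-0.1,0.1,0.4,1.0],[1.1,-0.8,-0.1,0.0,0.0,0.4,1.0]]
```

Emit:
{"method": "apply_moves", "body": {"increments": [[1.2, -1, 0, 0, 0, 0, 1], [1.2, -1, 0, 0, 0, 0, 1], [1.2, -1, 0, 0, 0, 0, 1], [0, 0, 0, 0, 0, 2, 1], [0.3, -0.2, 0, 0, 0, 2, 1], [0.3, -0.2, 0, 0, 0, 2, 1], [0, 0, 0, 0, 0, 0, 1], [0, 0, 0, 0, 0, 0, 1]]}}

```text
t: 31.7
eef_pos: [0.617, 0.2489, 0.1327]
tool_rot: [0.218, -0.335, 0.89, 0.22]
contact_force: [1.2, 3.2, 2.4]
gripper_width: 0.096
```

Run:
```python
from h import *
p,R,o=lockstat();print(o["torque"])
z=-Ro.from_euler('z',YAW,degrees=True).apply(NL);print("torque about lock axis",o["torque"]@z)
shot("wrist","w25",(210,190,310,270),7)
```

```text
t 31.7 grasp in lock fr mm [ 3.1  1.  34.9] w 8.1 q [-0.49  0.49  0.31  2.02 -1.29  0.65 -1.59]
tool rot vs lock [ -1.1  -2.2 112. ] F tool [-3.7  1.9  0.1] T tool [-0.07 -0.36  0.  ]
[ 0.30037317 -0.20761723 -0.04881414]
torque about lock axis 0.013186381669388673
```

View pics/w25.png

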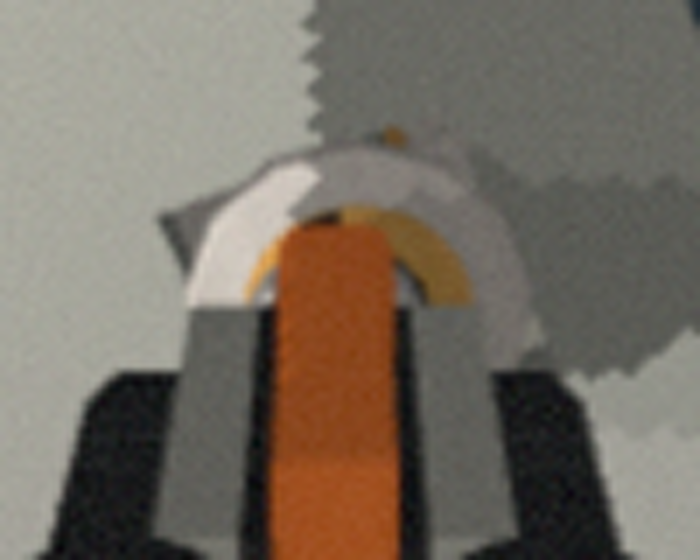

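Emit:
{"method": "apply_moves", "body": {"increments": [[0, 0, 0, 0, 0, 3, 1], [0, 0, 0, 0, 0, 3, 1], [0, 0, 0, 0, 0, 3, 1], [0, 0, 0, 0, 0, 3, 1], [0, 0, 0, 0, 0, 3, 1], [0, 0, 0, 0, 0, 3, 1], [0, 0, 0, 0, 0, 3, 1], [0, 0, 0, 0, 0, 3, 1]]}}

```text
t: 32.75
eef_pos: [0.6165, 0.2486, 0.1323]
tool_rot: [0.165, -0.137, 0.941, 0.261]
contact_force: [2.2, 1.7, 2.0]
gripper_width: 0.095
```

Run:
```python
from h import *
p,R,o=lockstat();print(o["torque"])
z=-Ro.from_euler('z',YAW,degrees=True).apply(NL);print("torque about lock axis",o["torque"]@z)
shot("wrist","w26",(210,190,310,270),7)
```

```text
t 32.75 grasp in lock fr mm [ 2.5  1.3 34.8] w 8.1 q [-0.52  0.5   0.35  2.02 -1.31  0.67 -2.01]
tool rot vs lock [ -1.8  -2.1 136.8] F tool [-3.1  1.5 -0.1] T tool [-0.05 -0.09  0.02]
[ 0.08060714 -0.05297207 -0.04181425]
torque about lock axis 0.02846003642108066
```

View pics/w26.png

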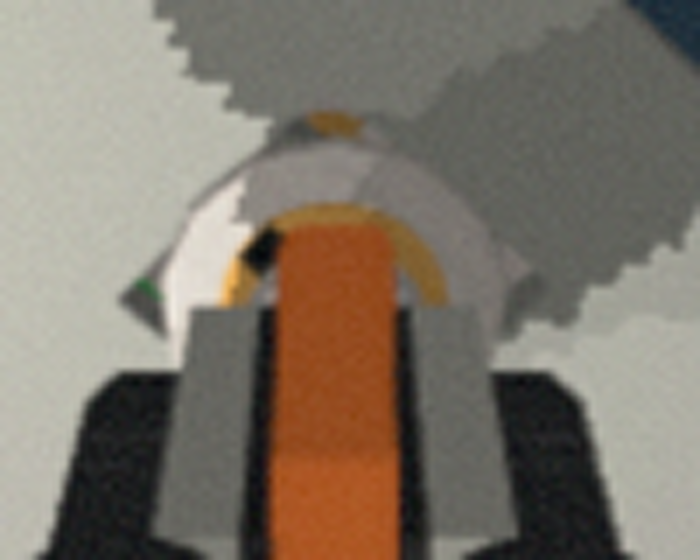

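Emit:
{"method": "apply_moves", "body": {"increments": [[0, 0, 0, 0, 0, -8, 1], [0, 0, 0, 0, 0, -8, 1], [0, 0, 0, 0, 0, -8, 1], [0, 0, 0, 0, 0, -8, 1], [0, 0, 0, 0, 0, -8, 1], [0, 0, 0, 0, 0, -8, 1], [0, 0, 0, 0, 0, 0, 1], [0, 0, 0, 0, 0, 0, 1]]}}

```text
t: 33.8
eef_pos: [0.6146, 0.2464, 0.1303]
tool_rot: [0.258, -0.518, 0.798, 0.168]
contact_force: [1.9, 2.6, 2.4]
gripper_width: 0.097
```

Run:
```python
from h import *
p,R,o=lockstat()
z=-Ro.from_euler('z',YAW,degrees=True).apply(NL);print("torque about lock axis",o["torque"]@z)
shot("wrist","w27",(190,190,330,290),5)
```

```text
t 33.8 grasp in lock fr mm [-0.9  2.  34.8] w 8.3 q [-0.43  0.48  0.23  2.02 -1.26  0.62 -1.18]
tool rot vs lock [-0.9 -2.2 87.4] F tool [-3.9 -0.6 -0.1] T tool [ 0.05 -0.34  0.03]
torque about lock axis 0.04408400140943086
```

View pics/w27.png

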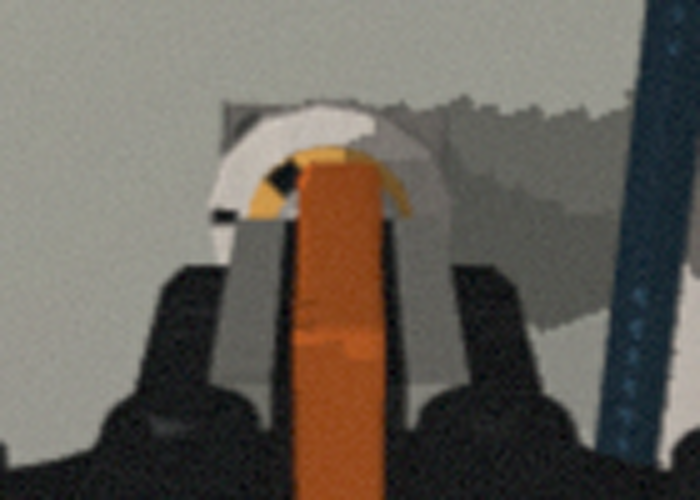

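Emit:
{"method": "apply_moves", "body": {"increments": [[0, 0, 0, 0, 0, 0, 0.5], [0, 0, 0, 0, 0, 0, 0.4], [0, 0, 0, 0, 0, 0, 0.4], [0, 0, 0, 0, 0, 0, 0.4], [0, 0, 0, 0, 0, 0, 0.4], [0, 0, -25, 0, 0, 0, 0.2], [0, 0, -25, 0, 0, 0, 0.05], [0, 0, 0, 0, 0, 0, 0.05]]}}

```text
t: 34.85
eef_pos: [0.6005, 0.2164, 0.1686]
tool_rot: [0.254, -0.517, 0.8, 0.167]
contact_force: [-0.2, 0.3, -0.2]
gripper_width: 0.476
```

Run:
```python
from h import *
p,R,o=lockstat()
shot("wrist","w28",(170,150,342,280),4.5);shot("scene","s28",(310,120,410,200),7)
```

```text
t 34.85 grasp in lock fr mm [-5.9  0.7 85.2] w 40.5 q [-0.43  0.4   0.28  2.04 -1.15  0.68 -1.26]
tool rot vs lock [-1.2 -1.9 87.6] F tool [-0.1  0.3  0.3] T tool [-0.    0.58 -0.04]
```

View pics/w28.png

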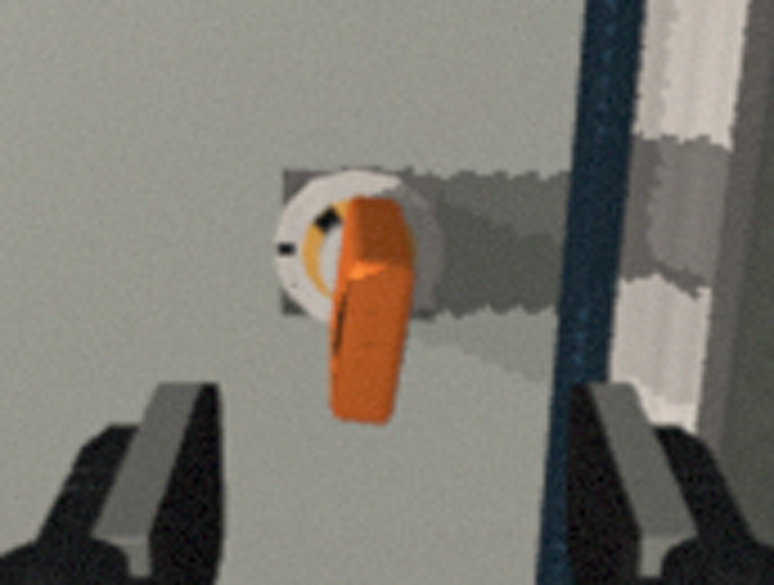

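View pics/s28.png

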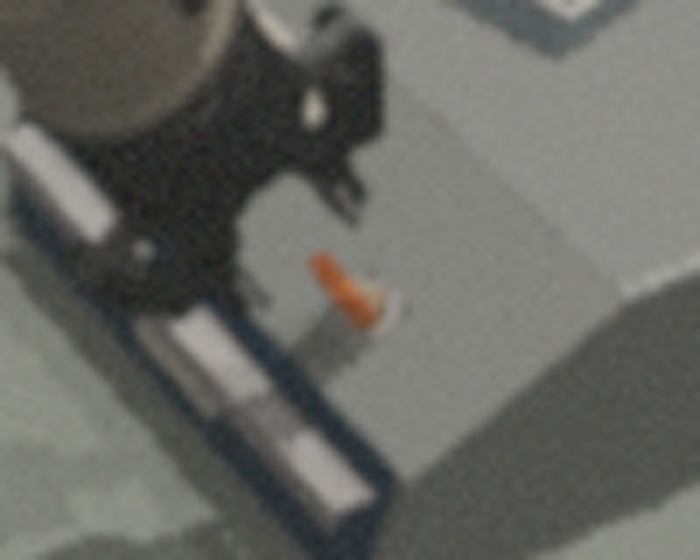

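Run:
```python
from h import *
p,R=plan([(key(.065),Rkey(8,92),3)],0.05)
im=cv2.imread("pics/w28.png");hsv=cv2.cvtColor(im,cv2.COLOR_BGR2HSV)
```

```text
3 rows; end [0.5968 0.2062 0.1686]
[[2.9,-0.7,-2.7,0.7,-2.6,1.4,0.05],[2.7,-0.8,-2.8,0.8,-2.5,1.4,0.05],[2.6,-1.0,-2.9,0.7,-2.6,1.4,0.05]]
```

Emit:
{"method": "apply_moves", "body": {"increments": [[3, -1, -2, 0.7, -2.6, 1.4, 0.05], [3, -1, -2, 0.8, -2.6, 1.4, 0.05], [3, -1, -2, 0.7, -2.6, 1.4, 0.05], [0, 0, 0, 0, 0, 0, 0.05], [0, 0, 0, 0, 0, 0, 0.05], [0, 0, 0, 0, 0, 0, 0.05], [0, 0, 0, 0, 0, 0, 0.05], [0, 0, 0, 0, 0, 0, 0.05]]}}

```text
t: 35.95
eef_pos: [0.5964, 0.213, 0.1608]
tool_rot: [0.307, -0.474, 0.802, 0.198]
contact_force: [-0.7, 0.6, 0.3]
gripper_width: 0.474
```

Run:
```python
from h import *
p,R,o=lockstat()
shot("wrist","w29",(170,150,342,280),4.5)
cal=dict(np.load("pics/w29.npz"))
def kp(s,dx,dy,tilt,roll):
    Rk=Rkey(tilt,roll)  # key axes: x=-tool y, y=? , z=-tool z
    return key(s,tilt)+Rk.apply([dy,-dx,0])
for roll in (85,92,97):
  for s,dx,dy in [(0,.012,0),(.036,.012,-.0045),(.036,.012,.0045),(.036,-.012,-.0045),(.036,-.012,.0045)]:
    q=proj(cal,kp(s,dx,dy,10,roll));print(roll,s,dx,dy,((q-[170,150])*4.5).round(0))
print("ros",((proj(cal,lk(.003))-[170,150])*4.5).round(0))
```

```text
t 35.95 grasp in lock fr mm [-16.8   3.3  81.4] w 40.3 q [-0.12  0.41 -0.04  2.1  -1.36  0.59 -1.06]
tool rot vs lock [ 5.7 -6.7 91.6] F tool [-0.3  1.  -0.1] T tool [-0.    0.71 -0.04]
85 0 0.012 0 [358. 192.]
85 0.036 0.012 -0.0045 [327. 272.]
85 0.036 0.012 0.0045 [395. 263.]
85 0.036 -0.012 -0.0045 [350. 438.]
85 0.036 -0.012 0.0045 [416. 429.]
92 0 0.012 0 [367. 191.]
92 0.036 0.012 -0.0045 [338. 267.]
92 0.036 0.012 0.0045 [407. 267.]
92 0.036 -0.012 -0.0045 [339. 435.]
92 0.036 -0.012 0.0045 [405. 434.]
97 0 0.012 0 [374. 191.]
97 0.036 0.012 -0.0045 [346. 265.]
97 0.036 0.012 0.0045 [415. 270.]
97 0.036 -0.012 -0.0045 [331. 432.]
97 0.036 -0.012 0.0045 [398. 436.]
ros [352. 252.]
```

View pics/w29.png

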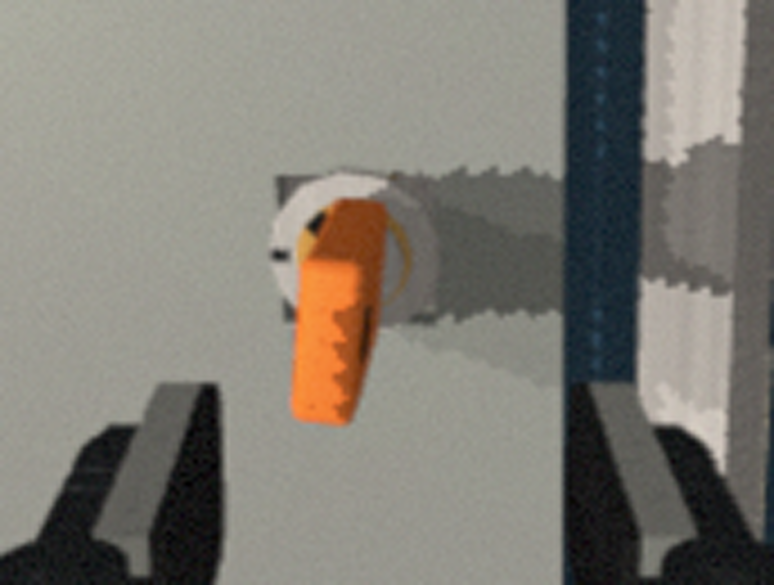

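Run:
```python
from h import *
R2=Rlock(97)
t=lambda d:lk(d,-.0025,-.0005)+R2.apply([0,0,.0187])
plan([(t(.080),R2,2),(t(.035),R2,3)],0.05)
```

```text
5 rows; end [0.6166 0.2435 0.1294]
[[-5.8,-1.8,1.6,0.6,3.9,2.6,0.05],[-5.9,-1.6,1.2,0.5,3.9,2.7,0.05],[0.0,0.0,15.0,0.0,0.0,0.0,0.05],[0.0,0.0,15.0,0.0,0.0,0.0,0.05],[0.0,0.0,15.0,0.0,0.0,0.0,0.05]]
```

Emit:
{"method": "apply_moves", "body": {"increments": [[-6, -2, 1.5, 0.6, 3.9, 2.6, 0.05], [-6, -2, 1.5, 0.5, 3.9, 2.6, 0.05], [0, 0, 0, 0, 0, 0, 0.05], [0, 0, 10, 0, 0, 0, 0.05], [0, 0, 10, 0, 0, 0, 0.05], [0, 0, 10, 0, 0, 0, 0.05], [0, 0, 0, 0, 0, 0, 0.05], [0, 0, 0, 0, 0, 0, 0.05]]}}

```text
t: 37.0
eef_pos: [0.6119, 0.235, 0.137]
tool_rot: [0.244, -0.445, 0.844, 0.171]
contact_force: [0.6, 0.4, -0.6]
gripper_width: 0.479
```

Run:
```python
from h import *
p,R,o=lockstat()
shot("wrist","w30",(150,150,362,310),3.7)
R2=Rlock(97)
t=lambda d:lk(d,-.0025,-.0005)+R2.apply([0,0,.0187])
plan([(t(.035),R2,2)],0.05)
```

```text
t 37.0 grasp in lock fr mm [-6.  -0.3 46.8] w 40.7 q [-0.28  0.45  0.04  2.03 -1.13  0.52 -1.45]
tool rot vs lock [-0.3  0.2 97.1] F tool [-0.2 -0.3  0.8] T tool [ 0.09  0.61 -0.05]
2 rows; end [0.6166 0.2436 0.1294]
[[-1.8,0.0,5.9,0.0,-0.2,0.0,0.05],[-1.9,0.1,5.9,0.1,-0.1,-0.1,0.05]]
```

View pics/w30.png

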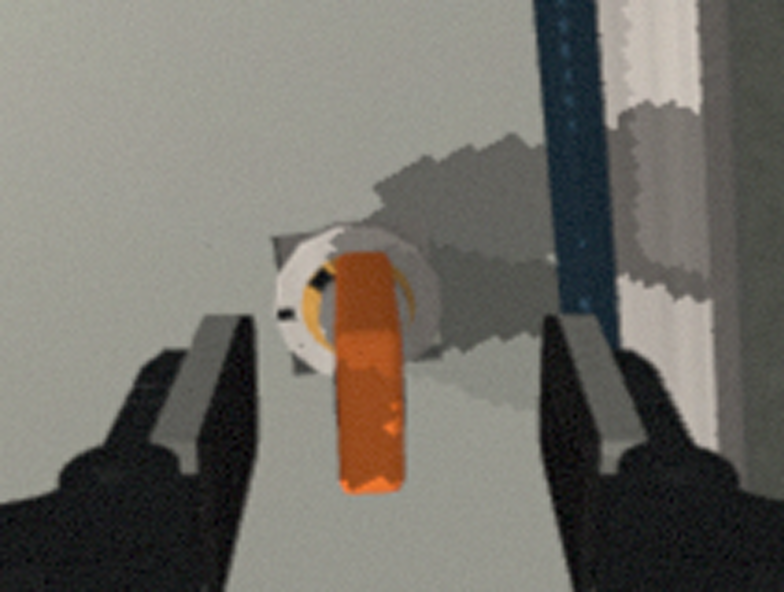

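Emit:
{"method": "apply_moves", "body": {"increments": [[-2, 0, 6, 0, 0, 0, 0.05], [-2, 0, 5.5, 0, 0, 0, 0.05], [0, 0, 0, 0, 0, 0, 0.05], [0, 0, 0, 0, 0, 0, 0.5], [0, 0, 0, 0, 0, 0, 1], [0, 0, 0, 0, 0, 0, 1], [0, 0, 0, 0, 0, 0, 1], [0, 0, 0, 0, 0, 0, 1]], "grip_force": 40}}

```text
t: 38.05
eef_pos: [0.6177, 0.2445, 0.1306]
tool_rot: [0.245, -0.446, 0.844, 0.171]
contact_force: [0.9, 1.0, -0.5]
gripper_width: 0.099
```

Run:
```python
from h import *
p,R,o=lockstat()
shot("wrist","w31",(190,190,330,290),5)
```

```text
t 38.05 grasp in lock fr mm [-0.6 -1.1 35.2] w 8.5 q [-0.29  0.47  0.03  2.01 -1.14  0.5  -1.45]
tool rot vs lock [-0.2  0.1 97. ] F tool [-0.9 -0.3  1.1] T tool [0.09 0.55 0.05]
```

View pics/w31.png

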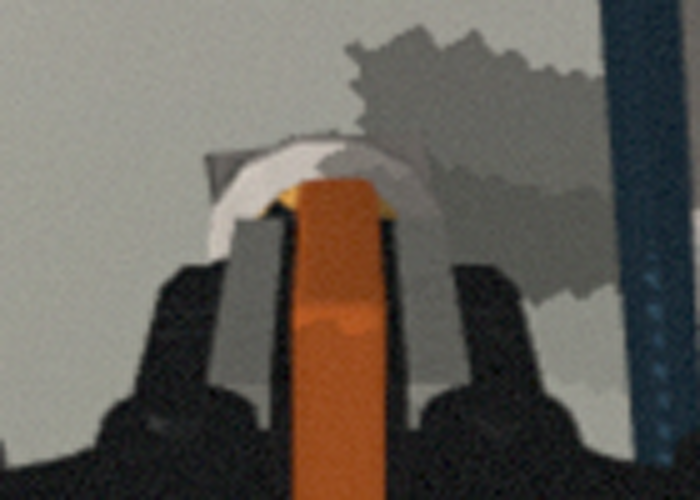

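Emit:
{"method": "apply_moves", "body": {"increments": [[0, 0, 0, 0, 0, -6, 1], [0, 0, 0, 0, 0, -7, 1], [0, 0, 0, 0, 0, -7, 1], [0, 0, 0, 0, 0, -7, 1], [0, 0, 0, 0, 0, -7, 1], [0, 0, 0, 0, 0, 0, 1], [0, 0, 0, 0, 0, 0, 1], [0, 0, 0, 0, 0, 0, 1]]}}

```text
t: 39.1
eef_pos: [0.618, 0.2453, 0.1312]
tool_rot: [-0.286, 0.677, -0.672, -0.091]
contact_force: [-0.1, 0.8, 0.6]
gripper_width: 0.094
```

Run:
```python
from h import *
p,R,o=lockstat()
shot("wrist","w32",(190,190,330,290),5)
```

```text
t 39.1 grasp in lock fr mm [ 0.4 -0.9 35.2] w 8.0 q [-0.19  0.47 -0.09  2.01 -1.06  0.46 -0.9 ]
tool rot vs lock [-0.2  0.  62.2] F tool [-1.  -0.  -0.1] T tool [-0.24  0.37 -0.04]
```

View pics/w32.png

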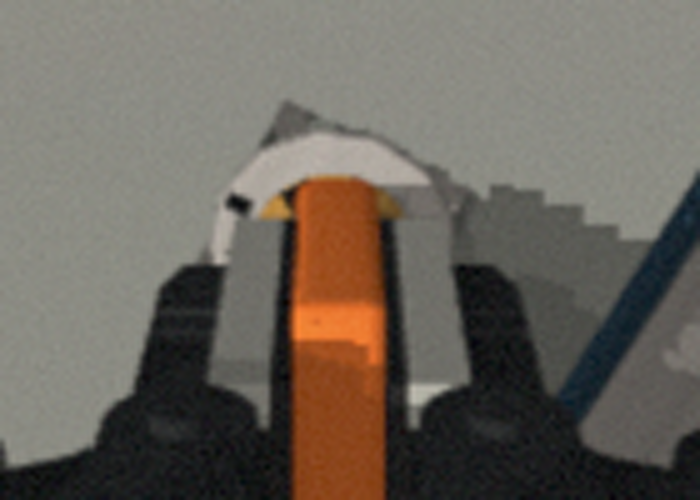

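Emit:
{"method": "apply_moves", "body": {"increments": [[0, 0, 0, 0, 0, -6, 1], [0, 0, 0, 0, 0, -6, 1], [0, 0, 0, 0, 0, -6, 1], [0, 0, 0, 0, 0, -6, 1], [0, 0, 0, 0, 0, 0, 1], [0, 0, 0, 0, 0, 0, 1], [0, 0, 0, 0, 0, 0, 1], [0, 0, 0, 0, 0, 0, 1]]}}

```text
t: 40.15
eef_pos: [0.6182, 0.2459, 0.1316]
tool_rot: [-0.298, 0.803, -0.515, -0.028]
contact_force: [0.2, 0.8, -0.7]
gripper_width: 0.098
```

Run:
```python
from h import *
p,R,o=lockstat()
shot("wrist","w33",(190,190,330,290),5)
```

```text
t 40.15 grasp in lock fr mm [ 1.1 -0.9 35.2] w 8.3 q [-0.12  0.47 -0.18  2.   -0.99  0.43 -0.54]
tool rot vs lock [-0.1 -0.  38. ] F tool [-0.3 -0.1  1. ] T tool [-0.3   0.29  0.04]
```

View pics/w33.png

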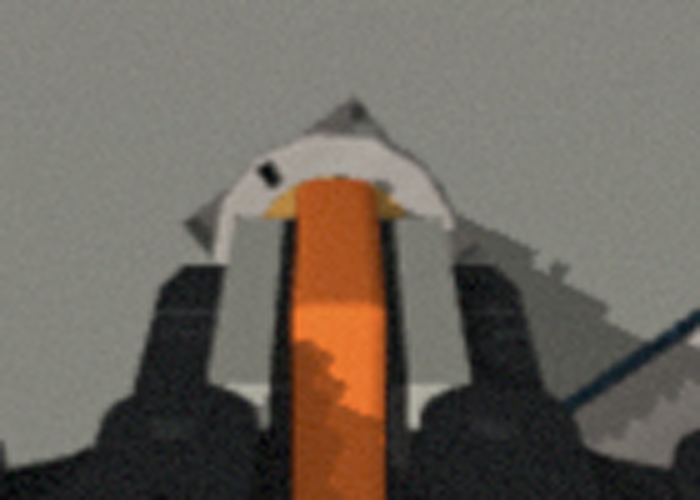

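Run:
```python
from h import *
R2=Rlock(70);t=lambda d:lk(d,0,-.0005)+R2.apply([0,0,.0187])
plan([(t(.035),R2,5)],1)
```

```text
5 rows; end [0.6176 0.2454 0.1308]
[[0.1,0.2,0.0,0.0,0.0,6.4,1.0],[0.1,0.2,0.1,0.0,0.0,6.4,1.0],[0.1,0.2,0.0,0.1,0.0,6.4,1.0],[0.2,0.2,0.0,0.0,-0.1,6.4,1.0],[0.1,0.1,0.1,0.0,0.0,6.4,1.0]]
```

Emit:
{"method": "apply_moves", "body": {"increments": [[0.3, 0.3, 0, 0, 0, 6.5, 1], [0.3, 0.3, 0, 0, 0, 6.5, 1], [0.3, 0.3, 0, 0, 0, 6.5, 1], [0.3, 0.3, 0, 0, 0, 6.5, 1], [0.3, 0.3, 0, 0, 0, 6.5, 1], [0, 0, 0, 0, 0, 0, 1], [0, 0, 0, 0, 0, 0, 1], [0, 0, 0, 0, 0, 0, 1]]}}

```text
t: 41.2
eef_pos: [0.6186, 0.2463, 0.1321]
tool_rot: [0.279, -0.622, 0.723, 0.113]
contact_force: [0.5, 1.2, -0.9]
gripper_width: 0.097
```

Run:
```python
from h import *
p,R,o=lockstat()
shot("wrist","w34",(190,190,330,290),5)
R2=Rlock(98);t=lambda d:lk(d,0,-.0005)+R2.apply([0,0,.0187])
plan([(t(.035),R2,5)],1)
```

```text
t 41.2 grasp in lock fr mm [ 1.8 -1.  35.3] w 8.2 q [-0.22  0.47 -0.06  2.01 -1.09  0.47 -1.04]
tool rot vs lock [ 0.1 -0.  71.3] F tool [-0.6 -0.1  1.5] T tool [-0.09  0.38 -0.08]
5 rows; end [0.6175 0.2454 0.1309]
[[0.3,0.2,0.0,0.0,0.0,5.3,1.0],[0.4,0.2,0.1,0.0,0.0,5.4,1.0],[0.3,0.1,0.0,0.0,0.0,5.3,1.0],[0.4,0.1,0.1,0.0,0.1,5.3,1.0],[0.3,0.1,0.0,0.0,0.0,5.4,1.0]]
```

View pics/w34.png

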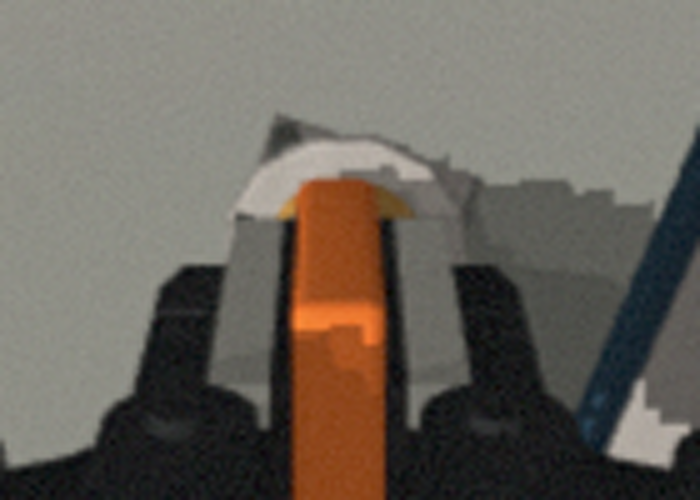

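Emit:
{"method": "apply_moves", "body": {"increments": [[0.6, 0.3, 0, 0, 0, 5, 1], [0.6, 0.3, 0, 0, 0, 5, 1], [0.6, 0.2, 0, 0, 0, 5, 1], [0.6, 0.2, 0, 0, 0, 4, 1], [0.5, 0.2, 0, 0, 0, 3, 1], [0, 0, 0, 0, 0, 2, 1], [0, 0, 0, 0, 0, 2, 1], [0, 0, 0, 0, 0, 2, 1]]}}

```text
t: 42.25
eef_pos: [0.6187, 0.2464, 0.1323]
tool_rot: [0.245, -0.423, 0.854, 0.179]
contact_force: [0.8, 1.8, -1.0]
gripper_width: 0.093
```

Run:
```python
from h import *
p,R,o=lockstat()
shot("wrist","w35",(190,190,330,290),5)
```

```text
t 42.25 grasp in lock fr mm [ 1.9 -1.  35.4] w 7.9 q [-0.29  0.46  0.04  2.01 -1.16  0.5  -1.48]
tool rot vs lock [  0.3  -0.2 100. ] F tool [-1.   0.3  1.9] T tool [ 0.19  0.23 -0.05]
```

View pics/w35.png

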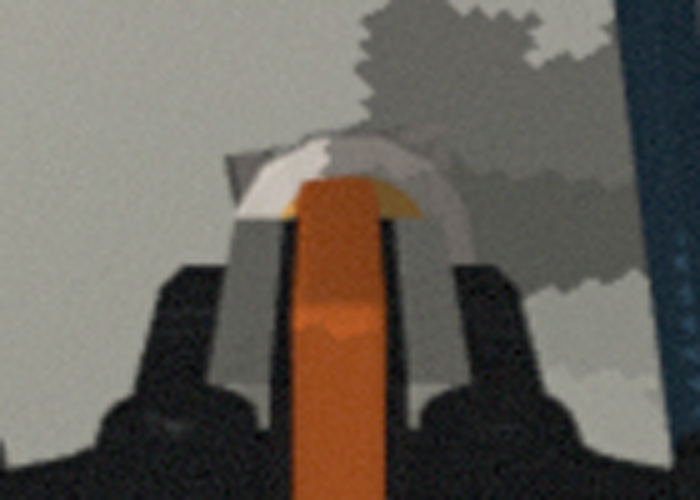

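Emit:
{"method": "apply_moves", "body": {"increments": [[0.3, 0.2, 0, 0, 0, -8, 1], [0.3, 0.2, 0, 0, 0, -8, 1], [0.3, 0.3, 0, 0, 0, -8, 1], [0.3, 0.3, 0, 0, 0, -8, 1], [0.3, 0.3, 0, 0, 0, -8, 1], [0.2, 0.3, 0, 0, 0, -8, 1], [0.2, 0.3, 0, 0, 0, -8, 1], [0, 0.3, 0, 0, 0, -8, 1]]}}

```text
t: 43.3
eef_pos: [0.618, 0.2453, 0.1321]
tool_rot: [-0.304, 0.819, -0.487, -0.016]
contact_force: [2.3, 2.7, -0.2]
gripper_width: 0.096
```

Run:
```python
from h import *
p,R,o=lockstat()
shot("wrist","w36",(190,190,330,290),5)
R2=Rlock(0);t=lambda d:lk(d,0,-.0005)+R2.apply([0,0,.0187])
plan([(t(.0352),R2,5)],1)
```

```text
t 43.3 grasp in lock fr mm [ 0.7 -0.9 35.9] w 8.1 q [-0.1   0.47 -0.2   2.01 -1.01  0.42 -0.45]
tool rot vs lock [ 0.5  0.1 34.1] F tool [-0.8 -2.7  2.2] T tool [0.02 0.36 0.04]
5 rows; end [0.6175 0.2453 0.131 ]
[[0.0,0.2,0.1,-0.1,0.0,-6.8,1.0],[0.0,0.2,0.2,-0.1,0.0,-6.7,1.0],[0.0,0.2,0.1,-0.1,-0.1,-6.8,1.0],[-0.1,0.2,0.2,-0.1,0.0,-6.7,1.0],[-0.1,0.1,0.1,-0.1,0.0,-6.8,1.0]]
```

View pics/w36.png

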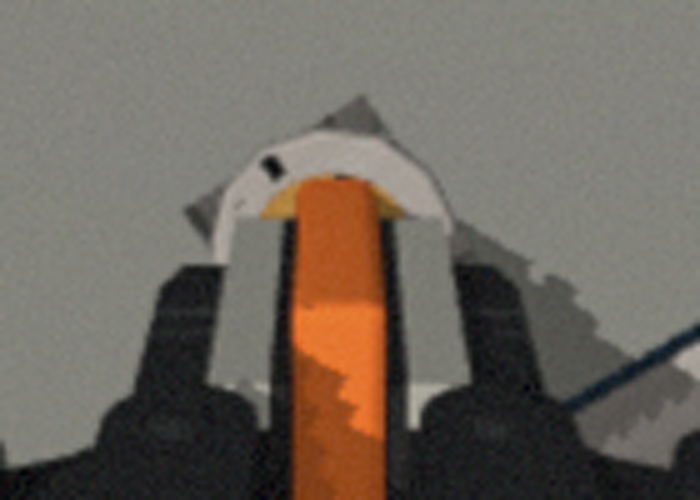

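Emit:
{"method": "apply_moves", "body": {"increments": [[0, 0.4, 0, 0, 0, -7, 1], [0, 0.4, 0, 0, 0, -7, 1], [0, 0.3, 0, 0, 0, -7, 1], [0, 0.3, 0, 0, 0, -7, 1], [0, 0.2, 0, 0, 0, -6, 1], [0, 0, 0, 0, 0, -1.5, 1], [0, 0, 0, 0, 0, 0, 1], [0, 0, 0, 0, 0, 0, 1]]}}

```text
t: 44.35
eef_pos: [0.6185, 0.2456, 0.1324]
tool_rot: [-0.295, 0.929, -0.211, 0.079]
contact_force: [0.9, 2.5, -0.9]
gripper_width: 0.096
```

Run:
```python
from h import *
p,R,o=lockstat()
shot("wrist","w37",(190,190,330,290),5)
```

```text
t 44.35 grasp in lock fr mm [ 1.2 -1.2 35.9] w 8.2 q [ 0.02  0.49 -0.35  2.   -0.87  0.37  0.07]
tool rot vs lock [ 0.6  0.3 -1.8] F tool [-0.3 -1.6  2.3] T tool [-0.16  0.13  0.04]
```

View pics/w37.png

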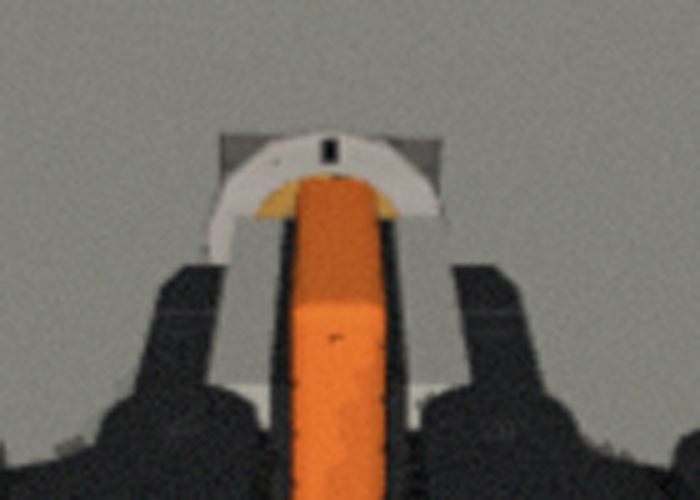

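Emit:
{"method": "apply_moves", "body": {"increments": [[0, 0.5, -3, 0, 0, 0.5, 1], [0, 0, -4, 0, 0, 0, 1], [0, 0, -4, 0, 0, 0, 1], [0, 0, -4, 0, 0, 0, 1], [0, 0, -5, 0, 0, 0, 1], [0, 0, -5, 0, 0, 0, 1], [0, 0, 0, 0, 0, 0, 1], [0, 0, 0, 0, 0, 0, 1]], "grip_force": 60}}

```text
t: 45.4
eef_pos: [0.6104, 0.2304, 0.1527]
tool_rot: [-0.294, 0.928, -0.217, 0.077]
contact_force: [-0.5, 0.1, -0.3]
gripper_width: 0.095
```

Run:
```python
from h import *
p,R,o=lockstat()
shot("wrist","w38",(170,170,350,300),4.2)
```

```text
t 45.4 grasp in lock fr mm [-1.2 -0.9 62.5] w 8.1 q [ 0.03  0.44 -0.33  2.01 -0.86  0.42  0.04]
tool rot vs lock [ 0.4  0.3 -1.1] F tool [-0.5  0.3  0.1] T tool [-0.65  0.    0.02]
```

View pics/w38.png

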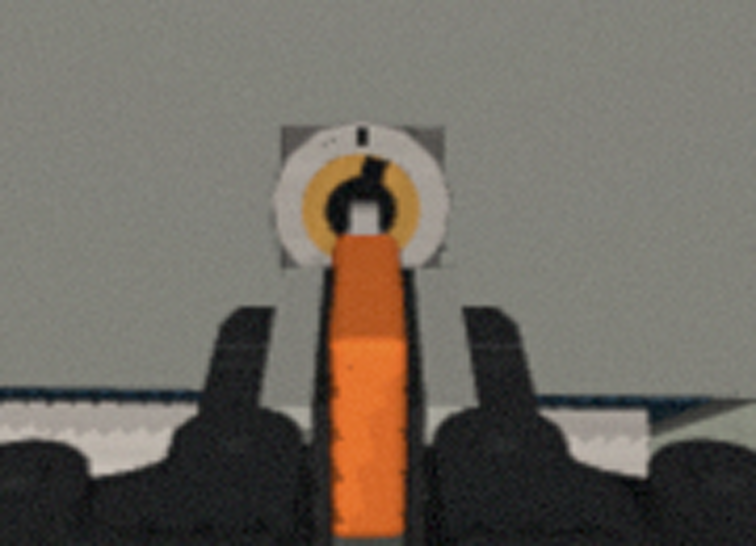

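Run:
```python
from h import *
Rs=Ro.from_euler('z',YAW,degrees=True);n=Rs.apply(NL)
def ang(f,u,v,off,s,cu=None,d=.003):
    cal=dict(np.load(f"pics/{f}.npz"));out=[]
    for (a,b) in [(u,v)]+([cu] if cu else []):
        p,dd=ray(cal,a/s+off[0],b/s+off[1]);q=lk(d);t=n@(q-p)/(n@dd);r=Rs.inv().apply(p+dd*t-q);out.append(np.array([r@[.8192,0,.5736],-r[1]])*1000)
    x=out[0]-(out[1] if cu else 0)
    print(f,"rel centre mm",x.round(1),"plug angle",np.degrees(np.arctan2(x[1],x[0])).round(0),"r",np.hypot(*x).round(1),"ctr",out[-1].round(1))
ang("w38",375,168,(170,170),4.2,(362,208))
ang("w26",262,250,(210,190),7)
ang("w25",325,216,(210,190),7)
ang("w27",288,178,(190,190),5)
ang("w28",328,218,(170,150),4.5,(358,247))
ang("w24",308,285,(180,150),4)
ang("w36",342,177,(190,190),5)
ang("w21",384*0+ (330+183/3.2),300+103/3.2,(0,0),1.5)
```

```text
w38 rel centre mm [6.8 1.9] plug angle 16.0 r 7.0 ctr [0.2 0. ]
w26 rel centre mm [0.4 7. ] plug angle 87.0 r 7.0 ctr [0.4 7. ]
w25 rel centre mm [-0.6  8.1] plug angle 94.0 r 8.1 ctr [-0.6  8.1]
w27 rel centre mm [5.  4.5] plug angle 42.0 r 6.7 ctr [5.  4.5]
w28 rel centre mm [5.1 4.8] plug angle 44.0 r 7.0 ctr [0.1 0.2]
w24 rel centre mm [0.7 7.6] plug angle 85.0 r 7.6 ctr [0.7 7.6]
w36 rel centre mm [6.6 5.5] plug angle 40.0 r 8.6 ctr [6.6 5.5]
w21 rel centre mm [ 8.8 -0.1] plug angle -1.0 r 8.8 ctr [ 8.8 -0.1]
```

Run:
```python
from h import *
p,R,_=pose()
Rt=Ro.from_euler('z',-27.6,degrees=True)*Rlock()
z=Rt.as_matrix()[:,2];print(z)
c=np.array([.683,-.072]);tip=np.r_[c+.03*z[:2]/np.linalg.norm(z[:2]),.009];T=tip-.0325*z;print(T)
p1=p-R.apply([0,0,.05])
p,R=plan([(p1,R,2),(T+[-.03,0.02,.12],Rt,6)],1,p,R)
plan([(T,Rt,4)],1,p,R)
```

```text
[ 0.4692659   0.3298056  -0.81915675]
[ 0.69229335 -0.06546852  0.03562259]
8 rows; end [ 0.6623 -0.0455  0.1556]
[[0.0,0.0,-25.0,0.0,0.0,0.0,1.0],[0.0,0.0,-25.0,0.0,0.0,0.0,1.0],[28.3,30.3,-13.3,-0.1,2.6,3.9,1.0],[30.9,28.4,-11.9,-0.1,2.6,4.0,1.0],[33.3,26.1,-10.4,-0.1,2.6,3.9,1.0],[35.4,23.8,-8.8,-0.1,2.6,4.0,1.0],[37.4,21.2,-7.0,-0.1,2.6,3.9,1.0],[39.0,18.7,-5.4,-0.1,2.6,3.9,1.0]]
4 rows; end [ 0.6923 -0.0655  0.0356]
[[8.4,14.6,26.4,0.0,0.0,0.0,1.0],[8.4,14.5,26.5,0.0,0.0,0.0,1.0],[8.4,14.6,26.4,0.0,0.0,0.0,1.0],[8.4,14.6,26.4,0.0,0.0,0.0,1.0]]
```

Emit:
{"method": "apply_moves", "body": {"increments": [[0, 0, -25, 0, 0, 0, 1], [0, 0, -25, 0, 0, 0, 1], [28, 30, -13, 0, 2.6, 4, 1], [31, 28, -12, 0, 2.6, 4, 1], [33, 26, -10, 0, 2.6, 4, 1], [35, 24, -9, 0, 2.6, 4, 1], [37, 21, -7, 0, 2.6, 4, 1], [39, 19, -5, 0, 2.6, 4, 1]]}}

```text
t: 46.45
eef_pos: [0.6613, -0.0474, 0.1538]
tool_rot: [-0.272, 0.842, -0.445, 0.139]
contact_force: [0.9, -0.3, -1.0]
gripper_width: 0.089
```

Run:
```python
from h import *
p,R,o=pose();print(p.round(4),R.as_matrix()[:,2].round(3),o["t"],o["q"].round(2),o["gripper_width"]*85)
shot("wrist","w39",s=1.5);shot("scene","s39",s=1.5)
Rt=Ro.from_euler('z',-27.6,degrees=True)*Rlock()
plan([([.6923,-.0655,.0356],Rt,4)],1,p,R)
```

```text
[ 0.6613 -0.0474  0.1538] [ 0.476  0.334 -0.813] 46.45 [ 0.33  0.43 -0.18  2.01 -0.98  0.43  0.06] 7.57245430920323
4 rows; end [ 0.6923 -0.0655  0.0356]
[[8.4,14.0,26.2,-0.1,0.0,-0.2,1.0],[8.3,14.1,26.3,-0.2,0.0,-0.2,1.0],[8.2,13.9,26.2,-0.1,0.0,-0.2,1.0],[8.3,14.0,26.4,-0.2,0.0,-0.3,1.0]]
```

View pics/w39.png

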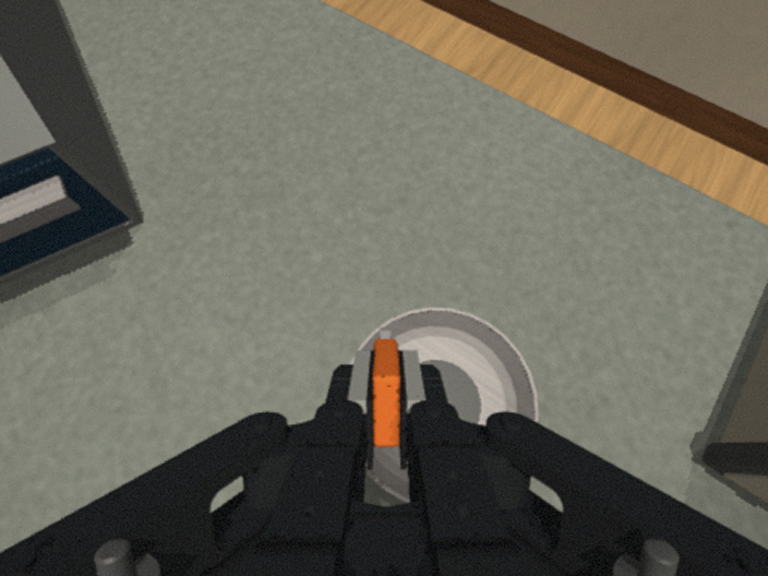

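View pics/s39.png

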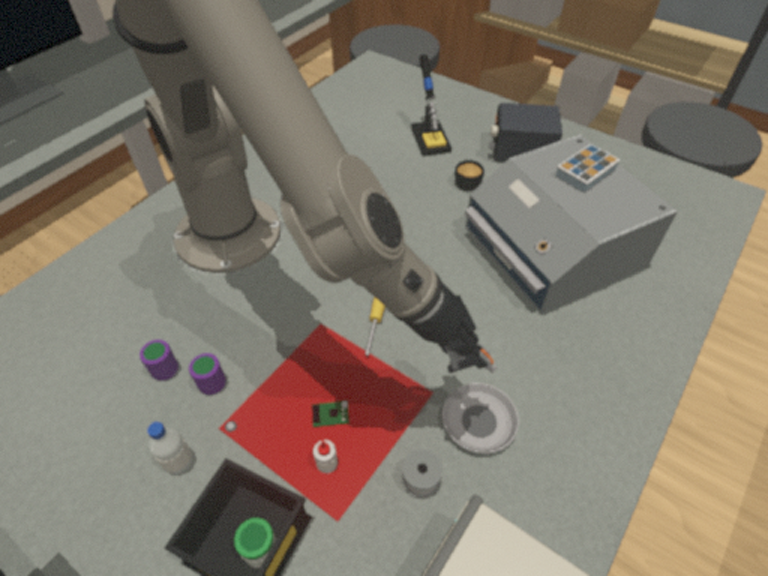

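Run:
```python
from h import *
cal=dict(np.load("pics/w39.npz"))
for u,v in [(440,308),(538,400),(352,375),(515,345)]: 
    q=onplane(cal,u/1.5,v/1.5,.022);print(q.round(4),np.hypot(*(q[:2]-[.683,-.072])).round(4))
```

```text
[ 0.7358 -0.0402  0.022 ] 0.0616
[ 0.7186 -0.1252  0.022 ] 0.064
[ 0.6641 -0.0169  0.022 ] 0.0582
[ 0.742  -0.0956  0.022 ] 0.0635
```

Emit:
{"method": "apply_moves", "body": {"increments": [[8, 14, 26, 0, 0, 0, 1], [8, 14, 26, 0, 0, 0, 1], [8, 14, 26, 0, 0, 0, 1], [8, 14, 22, 0, 0, 0, 1], [0, 0, 0, 0, 0, 0, 1], [0, 0, 0, 0, 0, 0, 1], [0, 0, 0, 0, 0, 0, 1], [0, 0, 0, 0, 0, 0, 1]]}}

```text
t: 47.55
eef_pos: [0.6917, -0.0667, 0.0397]
tool_rot: [-0.273, 0.842, -0.444, 0.141]
contact_force: [-0.3, 0.6, -0.3]
gripper_width: 0.092
```

Run:
```python
from h import *
p,R,o=pose();print(p.round(4),R.as_matrix()[:,2].round(3),o["t"],o["contact_force"],"tip",(p+R.apply([0,0,.0325])).round(4))
shot("wrist","w40");shot("scene","s40",(250,200,380,320),5)
```

```text
[ 0.6917 -0.0667  0.0397] [ 0.48   0.334 -0.812] 47.55 [-0.33058624  0.62911498 -0.28290052] tip [ 0.7073 -0.0559  0.0133]
```

View pics/s40.png

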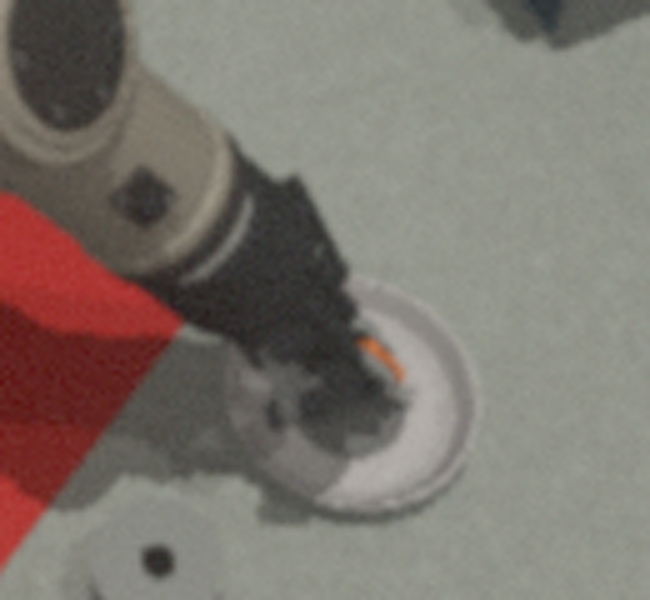

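Emit:
{"method": "apply_moves", "body": {"increments": [[0, 2, 3, 0, 0, 0, 1], [0, 2, 3, 0, 0, 0, 1], [0, 0, 0, 0, 0, 0, 1], [0, 0, 0, 0, 0, 0, 0.5], [0, 0, 0, 0, 0, 0, 0.2], [0, 0, 0, 0, 0, 0, 0], [0, 0, 0, 0, 0, 0, -0.1], [0, 0, 0, 0, 0, 0, -0.1]]}}

```text
t: 48.65
eef_pos: [0.6923, -0.0667, 0.0326]
tool_rot: [-0.273, 0.841, -0.444, 0.141]
contact_force: [-0.8, -0.7, 0.1]
gripper_width: 0.549
```

Run:
```python
from h import *
p,R,o=pose();print(p.round(4),R.as_matrix()[:,2].round(3),o["t"],o["contact_force"],o["gripper_width"]*85)
shot("wrist","w41",s=1.4)
```

```text
[ 0.6923 -0.0667  0.0326] [ 0.481  0.334 -0.811] 48.65 [-0.81966279 -0.74635092  0.07154564] 46.6715111683867
```

View pics/w41.png

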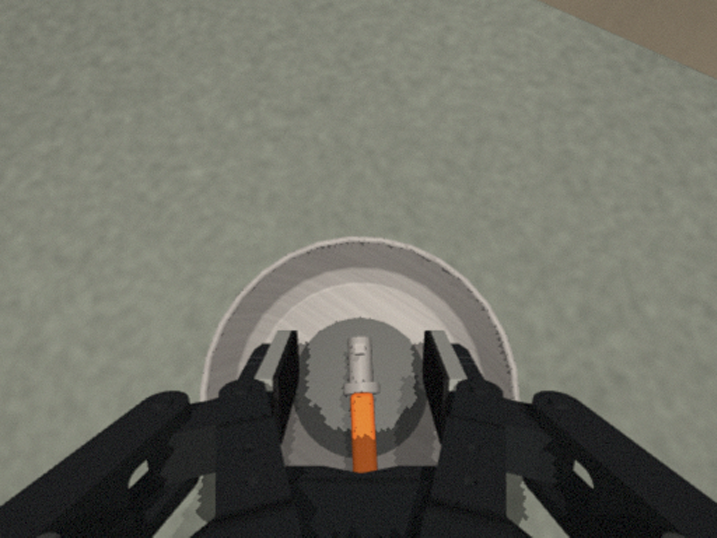

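Key has dropped and is lying down in the dish. Retreat upward and check.

Emit:
{"method": "apply_moves", "body": {"increments": [[0, 0, -10, 0, 0, 0, -0.1], [0, 0, -30, 0, 0, 0, -0.1], [0, 0, -50, 0, 0, 0, -0.1], [0, 0, -55, 0, 0, 0, -0.1], [0, 10, -50, 0, 0, 0, -0.1], [0, 0, 0, 0, 0, 0, -0.1], [0, 0, 0, 0, 0, 0, -0.1], [0, 0, 0, 0, 0, 0, -0.1]]}}

```text
t: 49.7
eef_pos: [0.5877, -0.138, 0.1916]
tool_rot: [-0.274, 0.841, -0.444, 0.141]
contact_force: [-0.9, 0.7, -0.8]
gripper_width: 0.554
```

Run:
```python
from h import *
p,R,o=pose();print(p.round(4),o["t"],o["contact_force"])
shot("wrist","w42",s=1.4);shot("scene","s42",s=1.5);shot("top","t42",(90,80,410,260),2.4)
```

```text
[ 0.5877 -0.138   0.1916] 49.7 [-0.93529204  0.67119237 -0.76091027]
```

View pics/w42.png

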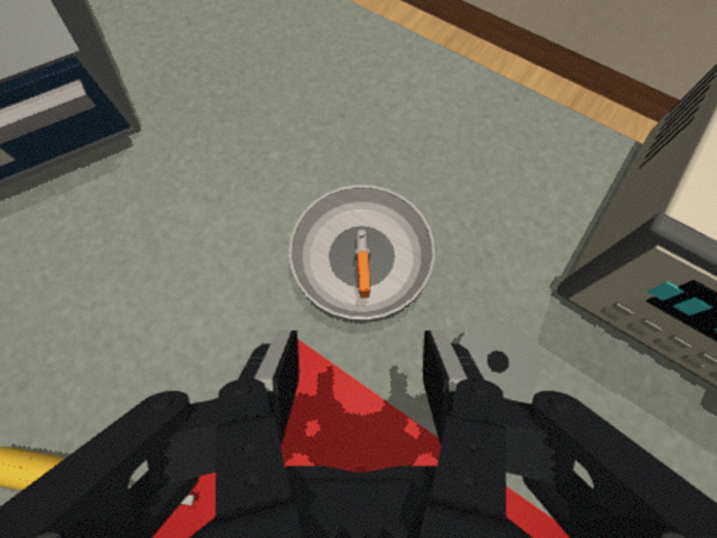

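View pics/s42.png

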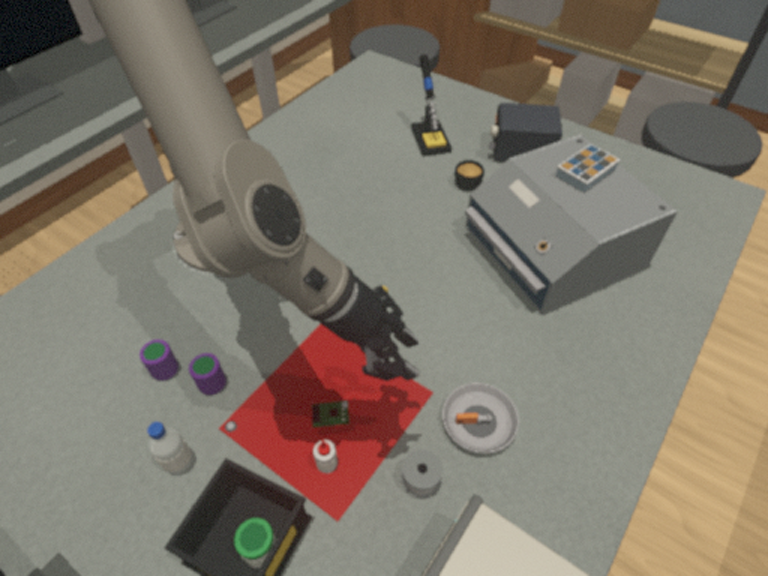

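View pics/t42.png

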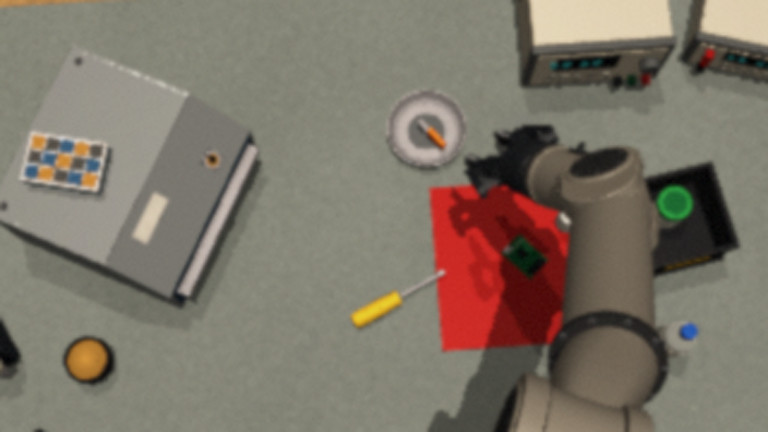

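Run:
```python
from station import bot
print(bot.hand_in())
```

```text
the job is handed in; nothing more can be done
None
```

I finished all the steps and handed the job in at about t = 50 s. The one thing I couldn't check directly is whether the bolt is fully thrown.

**Jars:** Two were full, with force readings of about −2.8 and −3.0 N when held still, and they stand upright in the drawer. The third was empty (about 0 N) and is in the bin.

**Drawer:** I pushed it until it stopped moving at about 11 N. The last measurement put the front flush with the box, to within about 2 mm.

**Lock:** On the first turn the key slipped past the plug, reaching 137° while the plug stopped at about 87–94°, its stop. I gripped it again, lined it up with the plug and turned it to 100°, then back to about −1°, where it came out with almost no force. The camera then showed the plug still at about 16°, not at 0. I only inferred that the bolt is thrown from the plug reaching its stop.

**Key and bench:** The last pictures show the key lying flat near the middle of the dish. The gripper was clear of everything, and the bystanders in view looked where they started; I did not measure them.

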